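# Load and spring-lock a lash curl-setting rack

## Task

Make the curl-setting rack ready for the oven: lay every setting rod from the bench into its own slot of the rack, swing the hold-down bail over them until it rests in its catch, then use the spring puller (not the fingers) to stretch both tension springs and hook each one on its anchor post on the bail. Finally put the puller back upright in its wooden block, and leave the other things on the bench where they are.

Things in the scene. Friction and masses are not known exactly. Their poses are not given: they have to be found in the camera images.
- rack: Fixed curl-setting rack, plate 275 x 192 x 8 mm. Origin underside centre on the bench; x to its hinge end, y across, z up. A dark slotted cheek at y = 58 and at y = -58 mm; a rod laid along y bridges them. Slots 28 mm wide at x = -75, -25, 25, 75; floor z = 22, round teeth 22 mm wide up to z = 42. Seated rod: origin at y = 0, z = 22; end stops leave 3 mm play. One rod per slot, any order.
- bail (a joint): Angle (rad) of the hinged hold-down bail: 0 = closed over the rods, cross bar in the notched brackets; starts 1.8 to 2.0, standing and leaning back; limit 2.05. 0.16 kg, friction 0.08 N m: stays up when leaning back, falls shut once about 30 deg past upright. Its arms (10 mm wide at y = 40 and -40 in the rack) clear seated rods by 1.5 mm; a rod not fully down blocks it.
- bail_grip (a point): Middle of the bail's cross bar: black round sleeve, 14 mm diameter, 56 mm long, along the rack's y. Closed: x = -125 mm in the rack, 50 mm above the bench; standing: about 255 mm high. Clear on both sides for fingers.
- bail_hinge (a point): Hinge axis of the bail, along the rack's y, at x = 120 mm in the rack, 30 mm above the bench. From it the cross bar is 245 mm towards the rack's -x and 20.5 mm up when closed; it rises and goes over towards +x as the angle grows.
- spring_far (a joint): Stretch (m) of the tension spring at the rack's +y side. It swings level, 65 mm above the bench, about a pin at x = -85, y = 86 mm in the rack: easily (0.02 N m), from 3 deg inwards to 20 deg outwards (+y) of the rack's x, along which it points at its post; starts 5 to 11 deg outwards. Pulls 2.4 N + 0.2 N/mm; limit 0.045; hooked about 0.025; at least 0.033 to pass its post.
- spring_near (a joint): The same for the spring at the rack's -y side: pin at x = -85, y = -86 mm, outwards = towards -y. Each spring and its parts stay level and cannot be lifted.
- seat_far (a point): Inside of the open hook of the +y side spring: where the post's axis lies when hooked; 180 mm from the pin when relaxed. Hook of 4.4 mm wire, throat 11 mm wide, open sideways towards the rack's middle, lip 5 mm long: stretch it past the post while outwards of it, swing it inwards onto the post's line, then ease it back.
- seat_near (a point): The same for the -y side spring; its throat too opens towards the rack's middle.
- ring_far (a point): Centre of the closed, level pull ring at the end of the +y side hook, for the puller: 4.4 mm wire, opening about 14 mm, 15.6 mm beyond the seat along the spring, 65 mm above the bench. Clear below while it is outwards of its post.
- ring_near (a point): The same for the -y side spring.
- post_far (a point): On the axis of the +y side anchor post, at spring level. Steel post 6 mm in diameter on a lug of the bail, 57 to 77 mm above the bench when the bail is closed. It turns with the bail: only when closed is it upright and in place, at x = 120, y = 86 mm in the rack.
- post_near (a point): The same for the -y side (y = -86 mm).
- puller: Spring puller. Origin: underside centre of its round collar (30 mm diameter, 4 mm thick). Above: square handle 22 x 22 mm up to z = 62, flats square to x and y. Below: shank 5 mm in diameter with a 6.4 mm ball end, lowest point z = -43. 0.12 kg. Starts upright in its block, collar on the block's top. In use the wire of the ring lies just above the ball (ring level at about z = -35).
- stand_hole0 (a point): Mouth of the hole (17 mm diameter, 46 mm deep) in the top of the puller's fixed wooden block (60 x 60 x 50 mm), 50 mm above the bench; the puller's origin lies here when it is in its place.
- rod1: Setting rod, or None if absent: white tube 22 mm in diameter with square grey end caps 24 x 24 x 13 mm, 130 mm long over all, wound with dark lash strips. Origin underside centre, long axis y, z up; tube axis at z = 12. 0.04 to 0.085 kg, loose on the bench.
- rod2: Setting rod, or None if absent: white tube 22 mm in diameter with square grey end caps 24 x 24 x 13 mm, 130 mm long over all, wound with dark lash strips. Origin underside centre, long axis y, z up; tube axis at z = 12. 0.04 to 0.085 kg, loose on the bench.
- rod3: Setting rod, or None if absent: white tube 22 mm in diameter with square grey end caps 24 x 24 x 13 mm, 130 mm long over all, wound with dark lash strips. Origin underside centre, long axis y, z up; tube axis at z = 12. 0.04 to 0.085 kg, loose on the bench.
- rod4: Setting rod, or None if absent: white tube 22 mm in diameter with square grey end caps 24 x 24 x 13 mm, 130 mm long over all, wound with dark lash strips. Origin underside centre, long axis y, z up; tube axis at z = 12. 0.04 to 0.085 kg, loose on the bench.
- tweezers: steel tweezers 130 mm long; leave alone
- glue_jar: small jar 44 mm in diameter, 50 mm high; leave alone
- tape_roll: roll of clear tape 64 mm in diameter, 18 mm high; leave alone
- lash_tray: flat white tray 75 x 110 x 16 mm with lash strips; leave alone
- wrench: small steel wrench 130 mm long; leave alone
- pin_cup: small steel bowl 56 mm across, 45 mm high; leave alone

How it is judged:
On the way, in this order (a step that is already met when the one before it is completed fails the run):
1. every rod lies in a slot, the bail still up (z of rod1 in the frame of rack between 0.0185 and 0.0255 m and y of rod1 in the frame of rack between -0.007 and 0.007 m and x of rod1 in the frame of rack between -0.09 and 0.09 m and angle between the y axis of each of rod1, rod2, rod3, rod4 and the y axis of rack, either way round below 0.08 rad and z of rod2 in the frame of rack between 0.0185 and 0.0255 m and y of rod2 in the frame of rack between -0.007 and 0.007 m and x of rod2 in the frame of rack between -0.09 and 0.09 m and z of rod3 in the frame of rack between 0.0185 and 0.0255 m and y of rod3 in the frame of rack between -0.007 and 0.007 m and x of rod3 in the frame of rack between -0.09 and 0.09 m and z of rod4 in the frame of rack between 0.0185 and 0.0255 m and y of rod4 in the frame of rack between -0.007 and 0.007 m and x of rod4 in the frame of rack between -0.09 and 0.09 m and value of joint bail above 1 rad), for 0.2 s.
2. the bail is closed over the rods (z of rod1 in the frame of rack between 0.0185 and 0.0255 m and y of rod1 in the frame of rack between -0.007 and 0.007 m and x of rod1 in the frame of rack between -0.09 and 0.09 m and angle between the y axis of each of rod1, rod2, rod3, rod4 and the y axis of rack, either way round below 0.08 rad and z of rod2 in the frame of rack between 0.0185 and 0.0255 m and y of rod2 in the frame of rack between -0.007 and 0.007 m and x of rod2 in the frame of rack between -0.09 and 0.09 m and z of rod3 in the frame of rack between 0.0185 and 0.0255 m and y of rod3 in the frame of rack between -0.007 and 0.007 m and x of rod3 in the frame of rack between -0.09 and 0.09 m and z of rod4 in the frame of rack between 0.0185 and 0.0255 m and y of rod4 in the frame of rack between -0.007 and 0.007 m and x of rod4 in the frame of rack between -0.09 and 0.09 m and value of joint bail below 0.04 rad), for 0.2 s.
3. a spring is being stretched by the puller (((value of joint spring_far above 0.02 m and contact force between puller and spring_far above 2 N) or (value of joint spring_near above 0.02 m and contact force between puller and spring_near above 2 N))), for 0.1 s.
4. both springs are hooked on their posts (distance between seat_far and post_far below 0.006 m and distance between seat_near and post_near below 0.006 m and value of joint bail below 0.04 rad), for 0.3 s.
At the end, for the whole second after the job is handed in: Every rod lies on its slot floor (3.5 mm in height, 7 mm endwise, 5 degrees); bail closed (under 0.04 rad); each hook seat within 6 mm of its post axis; puller upright (7 degrees) in the block, collar within 10 mm of the hole mouth; all at rest (all of step 4 and z of rod1 in the frame of rack between 0.0185 and 0.0255 m and y of rod1 in the frame of rack between -0.007 and 0.007 m and x of rod1 in the frame of rack between -0.09 and 0.09 m and angle between the y axis of each of rod1, rod2, rod3, rod4 and the y axis of rack, either way round below 0.08 rad and z of rod2 in the frame of rack between 0.0185 and 0.0255 m and y of rod2 in the frame of rack between -0.007 and 0.007 m and x of rod2 in the frame of rack between -0.09 and 0.09 m and z of rod3 in the frame of rack between 0.0185 and 0.0255 m and y of rod3 in the frame of rack between -0.007 and 0.007 m and x of rod3 in the frame of rack between -0.09 and 0.09 m and z of rod4 in the frame of rack between 0.0185 and 0.0255 m and y of rod4 in the frame of rack between -0.007 and 0.007 m and x of rod4 in the frame of rack between -0.09 and 0.09 m and distance between puller and stand_hole0 below 0.01 m and angle between puller's own z axis and vertical below 0.12 rad and linear speed of each of rod1, rod2, rod3, rod4, puller below 0.02 m/s); the robot touches nothing.
It fails at once if a spring is handled with the fingers or the arm instead of the puller (contact force between any of the fingers, the arm and spring_far above 2 N or contact force between any of the fingers, the arm and spring_near above 2 N).
It fails at once if a bystander (tweezers, glue jar, tape roll, lash tray, wrench, pin cup) is moved more than 50 mm (distance of any of tweezers, glue_jar, tape_roll, lash_tray, wrench, pin_cup from where it was at the start of the episode above 0.05 m).
Of rod1, rod2, rod3, rod4 only 2 to 4 are there at a start; the rules pass over those that are not, and their reading is None.
At some moment in a run one of rod1, rod2, rod3, rod4 may be knocked a few centimetres aside while the robot is not near it.
It also fails if it takes over 210 s, if anything falls off the work surface, if the arm or the gripper's body presses on something with over 40 N, if the wrist force passes 120 N, or if a joint passes its speed limit or range.

## Robot

A 7-joint arm with a two-finger parallel gripper is mounted at the origin on the work surface. World frame = base frame: x ahead of the robot, y to its left, z up, the work surface at z = 0. Lengths are in m, angles in rad, forces in N, time in s.
With the tool pointing down it reaches from about 0.425 to 0.875 m from the base axis. Payload 4.7 kg.
Tool frame: the origin (TCP) lies midway between the tips of the shut fingers; the grasp point (between the pads) lies robot.grip_point_offset behind it (robot.grip_point_offset is the distance from the TCP to the grasp point, in m); z points along the fingers, y is the direction in which the jaws open and shut (so a half turn about z gives the same grasp; the last joint's range is limited). The gripper opens to 87 mm and grips with 3 to 60 N. Pads are 19 mm wide; open, the fingers measure 117 mm over their backs; the gripper's body (75 mm by 190 mm) begins 51 mm behind the grasp point.
Start: joints at [1.201, 0.321, -0.07, 1.45, 0.023, 1.371, -0.057], TCP at [0.243, -0.603, 0.223] pointing down, gripper open.
Joint ranges: [-2.86, 2.86], [-0.3, 2.09], [-1.38, 1.24], [0.06, 2.45], [-1.56, 4.7], [0.09, 2.05], [-2.69, 2.69]. Speed limits (rad/s): [2.57, 2.57, 3.14, 3.14, 3.14, 3.14, 3.14].

## Interface

Orientations are given as a 3x3 rotation matrix whose columns are the frame's x, y, z axes.
In Python, from bench import robot, vision gives the robot as it stands.
- The arm moves only by the shell command python3 -m handwheel 'ROWS' [FORCE]. ROWS is JSON, a list of rows, each a list of 7 numbers: the shift along the world's x, y, z in cm, then the turn, a rotation vector about the world's x, y, z in rad, then the opening, from 0 (shut) to 1 (fully open). A call has 1 to 20 rows; each row shifts and turns the commanded pose from where the row before left it; what a row does not reach is not made up. A row lasts 1/12 s, in which the tool goes at most 41.7 mm and 7.16 degrees, less where a joint would pass 70% of its speed; a pose out of reach is approached as far as the arm can. A call is refused whole if a number of a shift passes 4.17 or a number of a turn 0.125, either way. A call with a gripper value outside its range is refused whole. The fingers move at their own pace and stop on an object; FORCE is the grip in N (left out, the last holds). Time passes only in rows, so rows that do not move let the fingers close. It gives the time, the measured TCP pose, the force and the opening at its end, in the units of the state.
- robot.observe(): the state, without advancing time (a new reading comes with each control period).
- vision.snapshot(name): name is "side" or "top" or "wrist"; returns the picture (420x560x3 uint8, blue, green, red); there is no depth.
- vision.camera_info(name): a dict with "fov_y" (degrees; the focal length in pixels is half the picture's height over the tangent of half this angle, whatever the lens; pixels are square), "cx", "cy" (the principal point, pixels), "origin" and "rotation" of the camera in the world; the wrist camera has in their place "tool_from_camera" (4x4, takes a point from camera to tool coordinates, whose origin is the TCP and whose axes are the flange's). Camera axes: x right, y down, z forward; pixel columns grow to the right and rows downward; lengths in m; the calibration is good to about 2 mm. A picture is of the moment at which its call begins: read the wrist's pose just before it. camera_info takes no time and is no camera call.
- robot.sign_off(): hands the job in, once; it reports no verdict.
The state is a dict: "time": time; "joint_positions": joint angles; "dq": joint speeds; "joint_torque": joint torques, N m; "eef_pos": TCP position; "tool_rot": TCP orientation; "force": force on the tool from outside, world axes, zero at the start; "ft_torque": the same for the moment, N m; "gripper_width": opening from 0.0 (shut) to 1.0 (fully open).
Only numpy, scipy, OpenCV 4.12 (cv2) and the standard library are available. Lean on these libraries where they do the work, as an engineer would, in place of code of your own. Each camera call takes 0.05 s, during which the arm holds its last target.

## Working session

There is one attempt and no reset: what is moved stays moved. The work goes in short steps, Python scripts to look and compute and a shell command to move; the robot and the scene stay as the last step left them, time stands still between calls to the robot, and variables do not carry over. Pictures are saved under pics/ and viewed, and the job is handed in when it is done.

```bash
ls -la; mkdir -p pics; cat > h.py <<'E'
import numpy as np, cv2
from bench import robot, vision
def snap(n,f):
    im=vision.snapshot(n); cv2.imwrite('pics/'+f,im); return im
E
python3 - <<'E'
from h import *
print(robot.observe()); print(robot.grip_point_offset)
for n in ['side','top','wrist']:
    print(n,vision.camera_info(n)); snap(n,n+'0.png')
E
```

```text
total 12
drwxr-xr-x  3 agent agent 4096 Dec  7 14:09 .
drwxr-xr-x 23 root  root  4096 Dec  7 14:09 ..
drwxr-xr-x  2 agent agent 4096 Dec  7 14:09 pics
{'time': 0.0, 'joint_positions': array([ 1.20105469,  0.32182731, -0.07007277,  1.45163923,  0.02263572,
        1.37076697, -0.05688209]), 'dq': array([-0.00013796,  0.0002734 ,  0.00150221, -0.00036888,  0.00172142,
       -0.00022683,  0.00059056]), 'joint_torque': array([-5.76020702e-04, -4.91286027e+01, -4.03909441e-01, -3.12529099e+01,
       -6.37792144e-02,  4.36710985e-02,  1.74448469e-04]), 'eef_pos': array([ 0.24315408, -0.60223947,  0.22147657]), 'tool_rot': array([[ 9.27216509e-01,  3.74524871e-01, -8.16512268e-04],
       [ 3.74525737e-01, -9.27215024e-01,  1.66485003e-03],
       [-1.33554702e-04, -1.84948129e-03, -9.99998281e-01]]), 'force': array([ 0.04998226, -0.53561564, -0.27632216]), 'ft_torque': array([ 0.01139869, -0.06280477,  0.05021745]), 'gripper_width': 0.9997535654681157}
0.0187
side {'fov_y': 52.350784156018875, 'cx': 277.3449651581011, 'cy': 212.60359605313232, 'origin': array([0.49482044, 0.84074485, 0.8
[... 214 characters left out ...]
808609284926, 'cy': 215.36483049517238, 'origin': array([0.37572467, 0.07527896, 1.06933504]), 'rotation': array([[ 0.02813155, -0.98185156,  0.18755303],
       [-0.99954316, -0.02555632,  0.01613508],
       [-0.01104909, -0.18792125, -0.98212195]])}
wrist {'fov_y': 67.53630548582547, 'cx': 277.37036765000227, 'cy': 206.8386926403893, 'tool_from_camera': array([[-5.70892460e-04, -9.65850634e-01, -2.59098876e-01,
         7.11056784e-02],
       [ 9.99999153e-01, -8.54394840e-04,  9.81578248e-04,
        -3.59249811e-04],
       [-1.16943072e-03, -2.59098097e-01,  9.65850304e-01,
        -1.61374963e-01],
       [ 0.00000000e+00,  0.00000000e+00,  0.00000000e+00,
         1.00000000e+00]])}
```

View pics/top0.png

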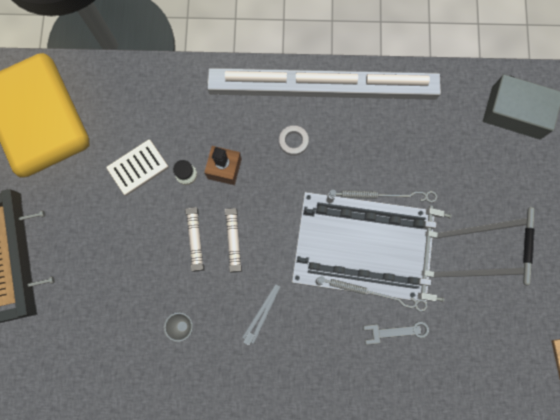

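View pics/side0.png

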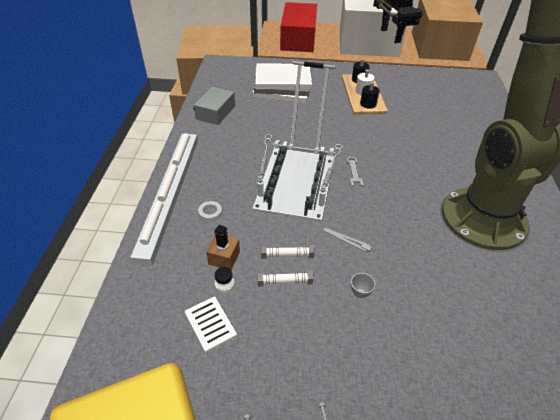

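View pics/wrist0.png

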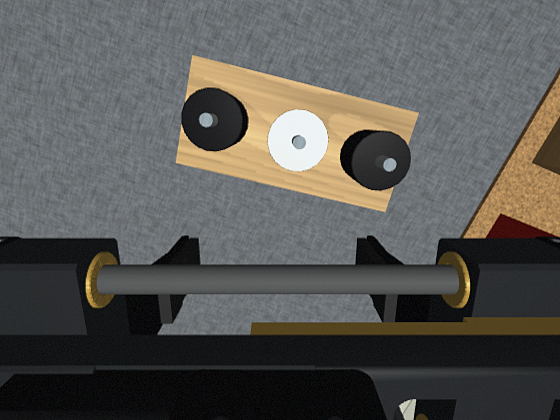

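```bash
python3 - <<'E'
import cv2
im=cv2.imread('pics/top0.png')
cv2.imwrite('pics/c1.png',cv2.resize(im[180:310,280:450],None,fx=4.7,fy=4.6,interpolation=cv2.INTER_CUBIC))
cv2.imwrite('pics/c2.png',cv2.resize(im[130:290,170:290],None,fx=3.7,fy=3.7,interpolation=cv2.INTER_CUBIC))
im=cv2.imread('pics/side0.png')
cv2.imwrite('pics/c3.png',cv2.resize(im[130:300,200:350],None,fx=3.5,fy=3.5,interpolation=cv2.INTER_CUBIC))
E
```

```text
(no output)
```

View pics/c1.png

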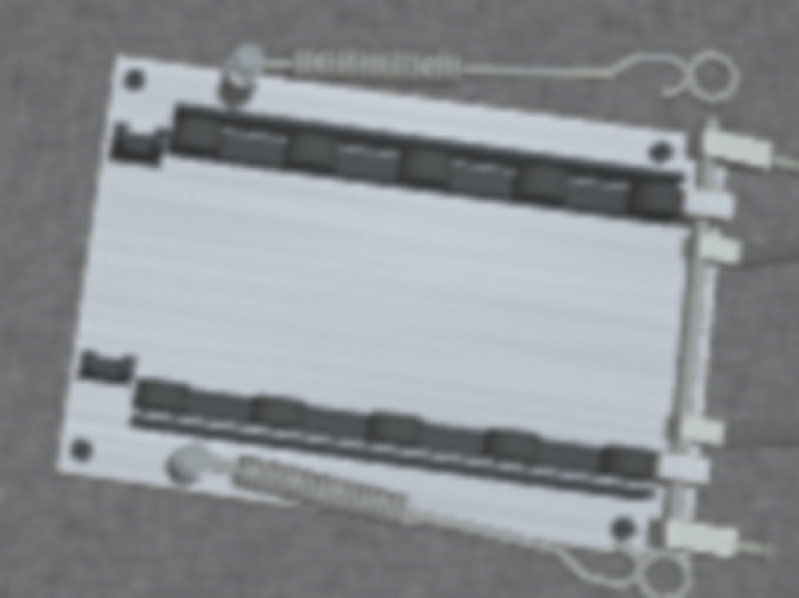

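View pics/c2.png

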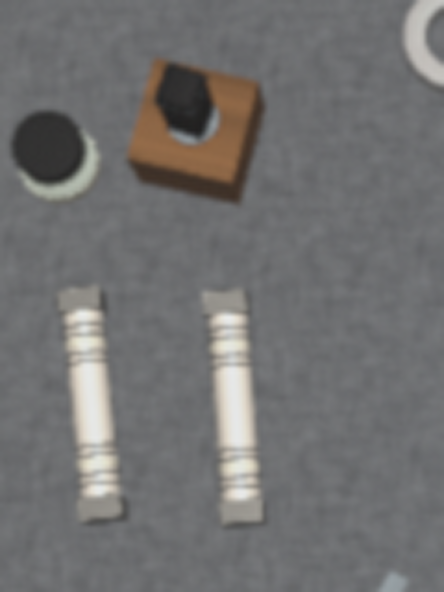

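View pics/c3.png

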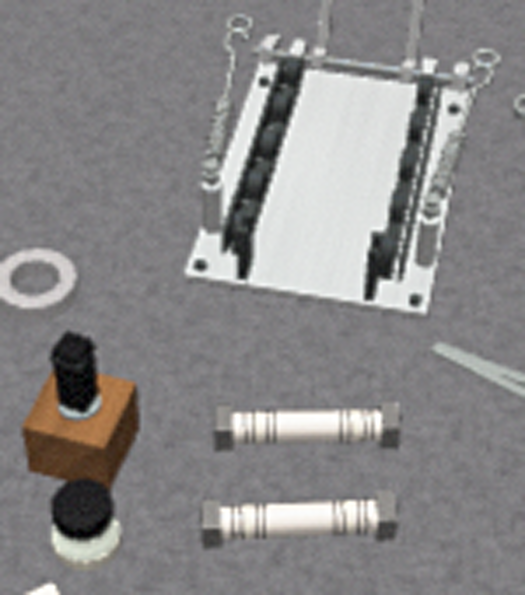

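```bash
cat >> h.py <<'E'
from scipy.optimize import least_squares
def cam(n,st=None):
    c=dict(vision.camera_info(n)); 
    if n=='wrist':
        st=st or robot.observe(); T=c['tool_from_camera']
        c['rotation']=st['tool_rot']@T[:3,:3]; c['origin']=st['eef_pos']+st['tool_rot']@T[:3,3]
    c['f']=210/np.tan(np.radians(c['fov_y'])/2); return c
def proj(c,P):
    q=(np.atleast_2d(P)-c['origin'])@c['rotation']
    return np.c_[c['f']*q[:,0]/q[:,2]+c['cx'],c['f']*q[:,1]/q[:,2]+c['cy']]
def ray(c,uv):
    d=c['rotation']@np.array([(uv[0]-c['cx'])/c['f'],(uv[1]-c['cy'])/c['f'],1]); return c['origin'],d/np.linalg.norm(d)
def atz(c,uv,z):
    o,d=ray(c,uv); return o+d*(z-o[2])/d[2]
def tri(obs):
    A=np.zeros((3,3));b=np.zeros(3)
    for c,uv in obs:
        o,d=ray(c,uv);M=np.eye(3)-np.outer(d,d);A+=M;b+=M@o
    return np.linalg.solve(A,b)
def Rz(a): return np.array([[np.cos(a),-np.sin(a),0],[np.sin(a),np.cos(a),0],[0,0,1]])
def w(pose,p): # pose x,y,yaw
    return np.array([pose[0],pose[1],0])+(Rz(pose[2])@np.atleast_2d(p).T).T
def fit(obs,x0): # obs list (cam, localpt, uv)
    f=lambda p: np.concatenate([proj(c,w(p,l))[0]-uv for c,l,uv in obs])
    r=least_squares(f,x0); return r.x,r.fun.reshape(-1,2)
E
python3 - <<'E'
from h import *
t=cam('top');s=cam('side')
T=lambda u,v:(280+u/4.7,180+v/4.6)
S=lambda u,v:(200+u/3.5,130+v/3.5)
o=[(t,(-.1375,.096,.008),T(118,57)),(t,(-.1375,-.096,.008),T(60,468)),
(s,(-.1375,.096,.008),S(187,272)),(s,(-.1375,-.096,.008),S(428,312))]
p,r=fit(o,[.5,-.1,-1.5]);print(p,r.round(1))
for l in [(-.1375,.096,.008),(-.1375,-.096,.008)]: pass
print(tri([(t,T(118,57)),(s,S(187,272))]),tri([(t,T(60,468)),(s,S(428,312))]))
C=lambda u,v:(170+u/3.7,130+v/3.7)
# rods: top ends centres (z~.024 top)
for nm,a,b,sa,sb in [('A',(81,298),(101,508),(211,515),(388,510)),('B',(224,300),(242,511),(222,420),(391,422))]:
    print(nm,atz(t,C(*a),.022),atz(t,C(*b),.022), atz(s,S(*sa),.02),atz(s,S(*sb),.02))
print('block', [atz(t,C(*q),.05) for q in [(157,60),(262,80),(128,165),(241,186)]])
print('blockS', [atz(s,S(*q),.05) for q in [(27,430),(107,450),(137,382)]])
E
```

```text
[ 0.51767246 -0.09175609 -1.68886319] [[ 0.  -0. ]
 [-0.4  1.6]
 [-1.4 -0.5]
 [-0.7 -0.5]]
[0.6273176  0.03365377 0.00733373] [0.439198   0.05564268 0.00637056]
A [0.58133937 0.26709539 0.022     ] [0.46462087 0.24925224 0.022     ] [0.57776681 0.2687002  0.02      ] [0.46038624 0.25257602 0.02      ]
B [0.58227392 0.18712457 0.022     ] [0.46508026 0.172025   0.022     ] [0.57979961 0.1878411  0.02      ] [0.46124407 0.17730936 0.02      ]
block [array([0.71188723, 0.22754598, 0.05      ]), array([0.70172634, 0.16859772, 0.05      ]), array([0.65113487, 0.24043517, 0.05      ]), array([0.64078612, 0.17764788, 0.05      ])]
blockS [array([0.70619741, 0.23361079, 0.05      ]), array([0.64990179, 0.24470689, 0.05      ]), array([0.63917107, 0.18430785, 0.05      ])]
```

```bash
python3 -m handwheel '[[1.5,1.8,3.3,0,0,0,1],[1.5,1.8,3.3,0,0,0,1],[1.5,1.8,3.3,0,0,0,1],[1.5,1.8,3.3,0,0,0,1],[1.5,1.8,3.3,0,0,0,1],[2.5,3.3,0,0,0,0,1],[2.5,3.3,0,0,0,0,1],[2.5,3.3,0,0,0,0,1],[2.5,3.3,0,0,0,0,1],[2.5,3.3,0,0,0,0,1],[2.5,3.3,0,0,0,0,1],[2.5,3.3,0,0,0,0,1],[0,4,0,0,0,-0.08,1],[0,4,0,0,0,-0.08,1],[0,4,0,0,0,-0.08,1],[0,4,0,0,0,0,1],[0,4,0,0,0,0,1],[0,4,0,0,0,0,1],[0,4,0,0,0,0,1],[0,4,0,0,0,0,1]]'
```

```text
time: 1.82
eef_pos: [0.4928, 0.0402, 0.3876]
tool_rot: [[0.99, 0.143, 0.0], [0.143, -0.99, -0.001], [0.0, 0.001, -1.0]]
force: [1.6, 0.6, 0.2]
gripper_width: 0.999
```

```bash
python3 -m handwheel '[[0,4,0,0,0,0,1],[0,4,0,0,0,0,1],[0,4,0,0,0,0,1],[0,4,0,0,0,0,1],[0,0,0,0,0,0,1],[0,0,0,0,0,0,1]]'; python3 - <<'E'
from h import *
st=robot.observe();snap('wrist','w1.png');np.save('w1.npy',{k:st[k] for k in('eef_pos','tool_rot')})
snap('top','top1.png')
E
```

```text
time: 2.32
eef_pos: [0.4922, 0.2012, 0.3873]
tool_rot: [[0.989, 0.15, -0.001], [0.15, -0.989, 0.001], [-0.001, -0.001, -1.0]]
force: [-0.5, -0.7, -0.2]
gripper_width: 0.997
```

View pics/w1.png

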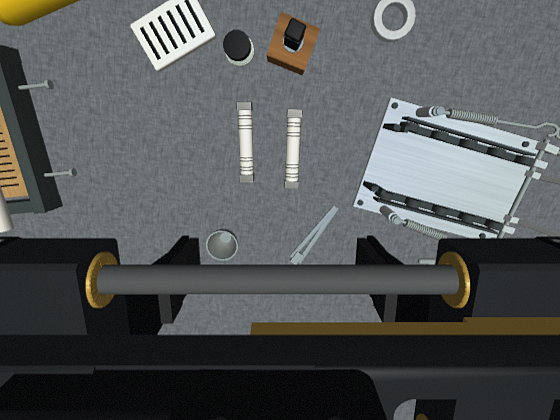

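```bash
python3 - <<'E'
import cv2
im=cv2.imread('pics/w1.png')
cv2.imwrite('pics/c4.png',cv2.resize(im[0:200,220:330],None,fx=5,fy=3,interpolation=cv2.INTER_CUBIC))
cv2.imwrite('pics/c5.png',cv2.resize(im[90:245,350:560],None,fx=3.8,fy=3.8,interpolation=cv2.INTER_CUBIC))
E
```

```text
(no output)
```

View pics/c4.png

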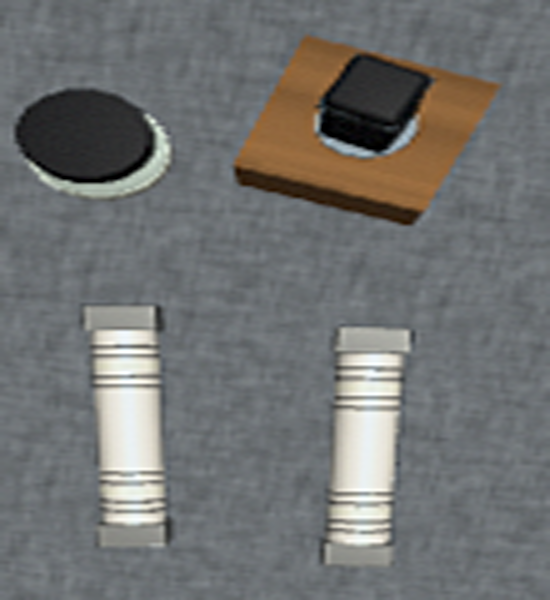

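View pics/c5.png

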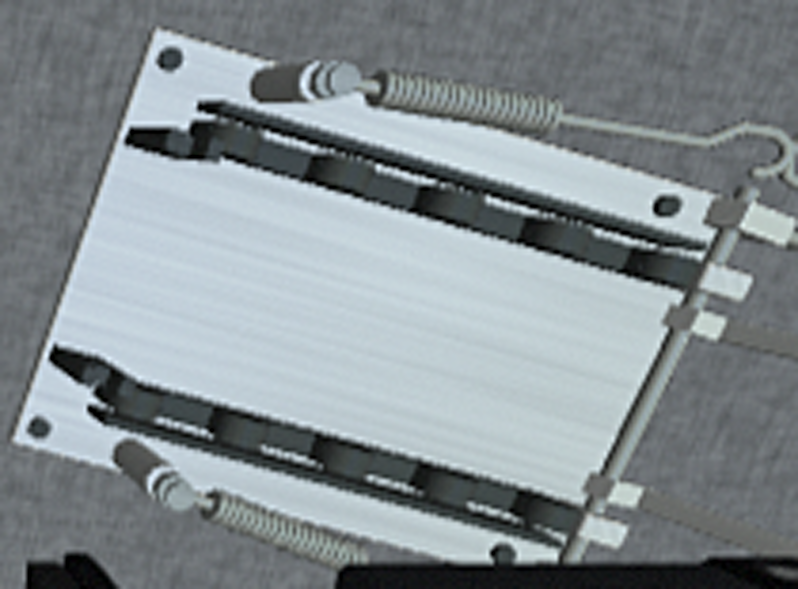

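```bash
python3 - <<'E'
from h import *
st=np.load('w1.npy',allow_pickle=True).item()
W=cam('wrist',st);t=cam('top');s=cam('side')
T=lambda u,v:(280+u/4.7,180+v/4.6)
S=lambda u,v:(200+u/3.5,130+v/3.5)
C=lambda u,v:(170+u/3.7,130+v/3.7)
D=lambda u,v:(220+u/5,v/3)
E=lambda u,v:(350+u/3.8,90+v/3.8)
for nm,a,b,ta,tb in [('A',(122,318),(133,533),(81,298),(101,508)),('B',(374,340),(359,552),(224,300),(242,511))]:
    P,Q=atz(W,D(*a),.024),atz(W,D(*b),.024)
    print(nm,'W',(P+Q)/2,np.linalg.norm(P-Q),np.degrees(np.arctan2(*(P-Q)[[1,0]])))
    P,Q=atz(t,C(*ta),.024),atz(t,C(*tb),.024)
    print(nm,'T',(P+Q)/2,np.linalg.norm(P-Q),np.degrees(np.arctan2(*(P-Q)[[1,0]])))
    print('tri',tri([(W,D(*a)),(t,C(*ta))]),tri([(W,D(*b)),(t,C(*tb))]))
bl=[(308,36),(499,84),(236,168),(415,210)]; tl=[(157,60),(262,80),(128,165),(241,186)]
pw=[atz(W,D(*q),.05) for q in bl]; pt=[atz(t,C(*q),.05) for q in tl]
print('block',np.round(pw,4),np.mean(pw,0),np.mean(pt,0))
for a,b in zip(bl,tl): print(tri([(W,D(*a)),(t,C(*b))]))
print('hnd',[atz(W,D(*q),.112).round(4) for q in [(352,54),(433,78),(407,124),(327,98)]])
cs=[((-.1375,.096,.008),(155,28),(118,57)),((-.1375,-.096,.008),(13,441),(60,468))]
o=[(W,l,E(*a)) for l,a,b in cs]; print('Wfit',*fit(o,[.5,-.1,-1.5]))
# screws
sc=[((170,58),(135,79)),((38,428),(81,450)),((667,206),(660,152)),((503,553),(622,528))]
for a,b in sc: print('screw',tri([(W,E(*a)),(t,T(*b))]),atz(W,E(*a),.009),atz(t,T(*b),.009))
o+=[(t,l,T(*b)) for l,a,b in cs]
print('all',*fit(o,[.5,-.1,-1.5]))
E
```

```text
A W [0.52265818 0.25876219 0.024     ] 0.11528031517980462 8.862378894250325
A T [0.52269892 0.25782456 0.024     ] 0.11784901788079287 8.691703937402508
tri [0.57975496 0.26652186 0.02861325] [0.46482059 0.25002882 0.01873378]
B W [0.52345011 0.17958765 0.024     ] 0.1149990346637828 6.868246108000212
B T [0.52339456 0.17937562 0.024     ] 0.11793674717071037 7.341704129380001
tri [0.58055172 0.18652295 0.02965644] [0.46537437 0.17232138 0.01864856]
block [[0.7119 0.2285 0.05  ]
 [0.7001 0.1716 0.05  ]
 [0.6526 0.2406 0.05  ]
 [0.6418 0.1858 0.05  ]] [0.67659095 0.20660433 0.05      ] [0.67638364 0.20355669 0.05      ]
[0.71437652 0.22873654 0.04215703]
[0.70506397 0.17012085 0.03596433]
[0.65354754 0.24130948 0.04258445]
[0.64973325 0.18266023 0.0095717 ]
hnd [array([0.6885, 0.2147, 0.112 ]), array([0.6827, 0.1933, 0.112 ]), array([0.6646, 0.1968, 0.112 ]), array([0.6713, 0.2183, 0.112 ])]
Wfit [ 0.51907157 -0.09084467 -1.68351063] [[ 0.16286647 -0.5590856 ]
 [-0.17805941  0.67498251]]
screw [0.61831292 0.02595585 0.00939371] [0.61796016 0.0260154  0.009     ] [0.61880849 0.02577053 0.009     ]
screw [0.44933302 0.04683402 0.01103528] [0.44852525 0.04660864 0.009     ] [0.44986381 0.04638973 0.009     ]
screw [ 0.59006871 -0.20607565  0.01150888] [ 0.58985998 -0.20785771  0.009     ] [ 0.59092812 -0.20686651  0.009     ]
screw [ 0.42194314 -0.18588644  0.01145205] [ 0.42120284 -0.18762426  0.009     ] [ 0.42215503 -0.18656108  0.009     ]
all [ 0.51931605 -0.09137833 -1.6844442 ] [[ 0.59785596 -0.72952628]
 [ 0.11950229  0.50729458]
 [-0.39771415 -0.53699615]
 [-0.43345845  1.09118673]]
```

```bash
python3 -m handwheel '[[0.34,0.64,-3.7,0,0,0,0.7],[0.34,0.64,-3.7,0,0,0,0.7],[0.34,0.64,-3.7,0,0,0,0.7],[0.34,0.64,-3.7,0,0,0,0.7],[0.34,0.64,-3.7,0,0,0,0.7],[0.34,0.64,-3.7,0,0,0,0.7],[0.34,0.64,-3.7,0,0,0,0.7],[0.34,0.64,-3.7,0,0,0,0.7],[0.34,0.64,-3.7,0,0,0,0.7],[0,0,0,0,0,0,0.7],[0,0,0,0,0,0,0.7]]';python3 - <<'E'
from h import *
snap('wrist','w2.png')
print(robot.observe()['eef_pos'])
E
```

```text
time: 3.33
eef_pos: [0.5231, 0.2534, 0.0528]
tool_rot: [[0.99, 0.141, -0.005], [0.141, -0.99, -0.002], [-0.005, 0.002, -1.0]]
force: [0.6, 0.1, 0.7]
gripper_width: 0.699
[0.52472369 0.25446017 0.05522636]
```

View pics/w2.png

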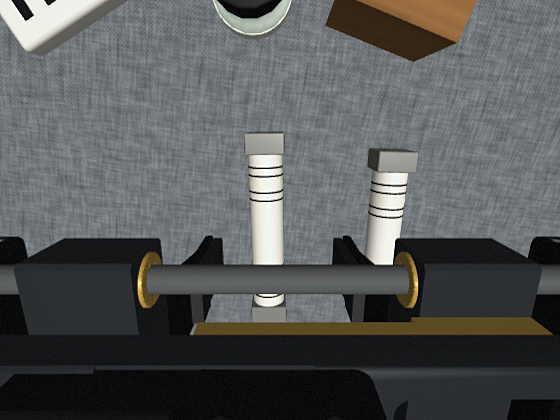

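```bash
python3 -m handwheel '[[0,0.5,-2.0,0,0,0,0.7],[0,0,-1.8,0,0,0,0.7],[0,0,-0.8,0,0,0,0.7],[0,0,0,0,0,0,0.7],[0,0,0,0,0,0,0.7]]';python3 - <<'E'
from h import *
for i in range(3):
    snap('wrist','w3.png')
    o=robot.observe(); print(o['eef_pos'],o['force'],o['time'])
E
```

```text
time: 3.8
eef_pos: [0.5253, 0.2606, 0.0105]
tool_rot: [[0.99, 0.142, 0.002], [0.142, -0.99, 0.0], [0.002, 0.0, -1.0]]
force: [0.4, -0.4, 0.3]
gripper_width: 0.703
[0.52548959 0.26090385 0.01067169] [-0.70486     0.1037109  -0.22124078] 3.85
[0.52546834 0.26109218 0.01063391] [ 0.21432988 -0.11586157  0.69226231] 3.9
[0.52527366 0.26113257 0.01042162] [-0.16753719  0.31761076  0.48760912] 3.95
```

View pics/w3.png

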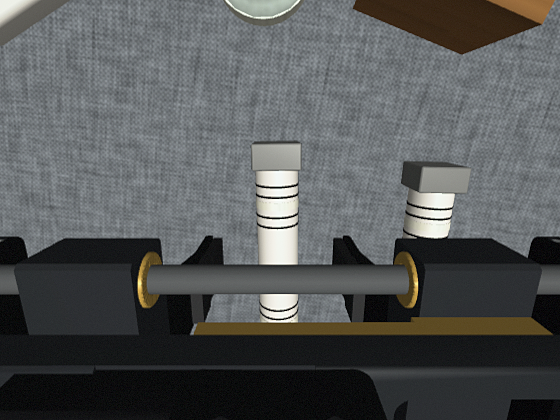

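```bash
python3 -m handwheel '[[-0.25,0,-0.4,0,0,0,0.7],[0,0,0,0,0,0,0.4],[0,0,0,0,0,0,0.1],[0,0,0,0,0,0,0],[0,0,0,0,0,0,0],[0,0,0,0,0,0,0],[0,0,0,0,0,0,0],[0,0,0,0,0,0,0]]' 20;python3 - <<'E'
from h import *
snap('wrist','w4.png')
o=robot.observe(); print(o['eef_pos'],o['force'],o['time'],o['gripper_width']*87)
E
```

```text
time: 4.62
eef_pos: [0.5215, 0.2608, 0.0046]
tool_rot: [[0.99, 0.143, -0.0], [0.143, -0.99, -0.0], [-0.0, 0.0, -1.0]]
force: [0.4, -0.3, -0.1]
gripper_width: 0.255
[0.52149548 0.26083248 0.00456786] [-0.52945146  0.07537609  0.06934324] 4.6667 21.502081734685742
```

View pics/w4.png

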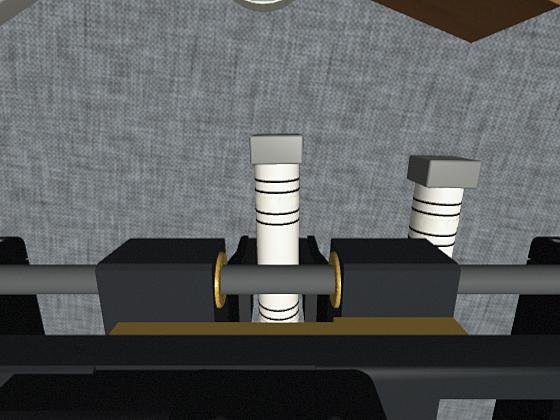

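```bash
python3 - <<'E'
from h import *
W=cam('wrist');o=robot.observe();R=o['tool_rot'];p=o['eef_pos'].copy()
for dx in (-.004,0,.004):
    P=[[p[0],p[1],0]+R[:,0]*(dx+a)+R[:,1]*b+np.array([0,0,z]) for a,b,z in [(.065,-.012,.024),(.065,.012,.024),(.052,-.012,.024),(.052,.012,.024)]]
    print(dx,proj(W,P).round(0).tolist())
E
python3 -c "
import cv2
im=cv2.imread('pics/w4.png');cv2.imwrite('pics/c6.png',cv2.resize(im[125:245,230:330],None,fx=5,fy=5))"
```

```text
-0.004 [[251.0, 146.0], [305.0, 146.0], [252.0, 175.0], [304.0, 175.0]]
0 [[251.0, 137.0], [305.0, 137.0], [252.0, 166.0], [305.0, 166.0]]
0.004 [[251.0, 127.0], [305.0, 127.0], [251.0, 157.0], [305.0, 157.0]]
```

View pics/c6.png

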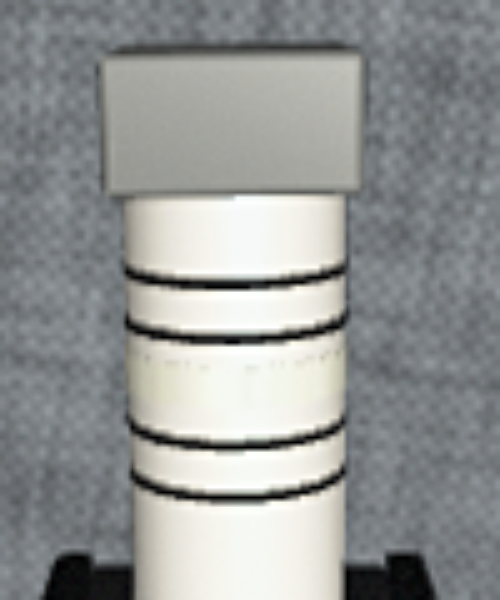

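```bash
python3 -m handwheel '[[0,0,2,0,0,0,0],[0,0,3,0,0,0,0],[0,-1,3.5,0,0,0,0],[0,-3,2.5,0,0,-0.06,0],[0,-3.8,1,0,0,-0.1,0],[0,-3.8,1,0,0,-0.1,0],[0,-3.8,0,0,0,0,0],[0,-3.8,0,0,0,0,0],[0,-3.8,0,0,0,0,0],[0,-3.8,0,0,0,0,0],[0,-3.8,0,0,0,0,0],[-0.6,-3.8,0,0,0,0,0],[0,-2,0,0,0,0,0],[0,-1,0,0,0,0,0],[0,0,0,0,0,0,0],[0,0,0,0,0,0,0]]';python3 - <<'E'
from h import *
st=robot.observe();snap('wrist','w5.png');np.save('w5.npy',{k:st[k] for k in('eef_pos','tool_rot')})
snap('top','top5.png')
snap('side','side5.png')
o=robot.observe(); print(st['eef_pos'],o['eef_pos'],o['force'],o['tool_rot'],o['gripper_width']*87)
E
```

```text
time: 6.0
eef_pos: [0.5156, -0.1117, 0.1345]
tool_rot: [[0.993, -0.115, -0.0], [-0.115, -0.993, 0.001], [-0.0, -0.001, -1.0]]
force: [-0.4, 0.7, -0.3]
gripper_width: 0.245
[ 0.51562911 -0.11166649  0.13447829] [ 0.51584908 -0.11042058  0.13461104] [ 0.15418409  0.02200744 -0.29857794] [[ 9.93706272e-01 -1.12017142e-01  6.47163164e-05]
 [-1.12017158e-01 -9.93705952e-01  7.98132924e-04]
 [-2.50955803e-05 -8.00359031e-04 -9.99999679e-01]] 21.272618423845852
```

View pics/w5.png

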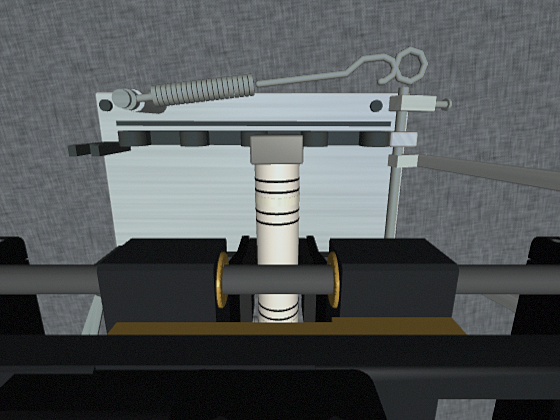

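View pics/top5.png

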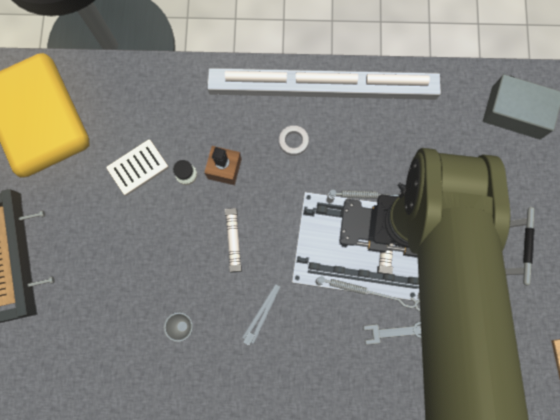

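View pics/side5.png

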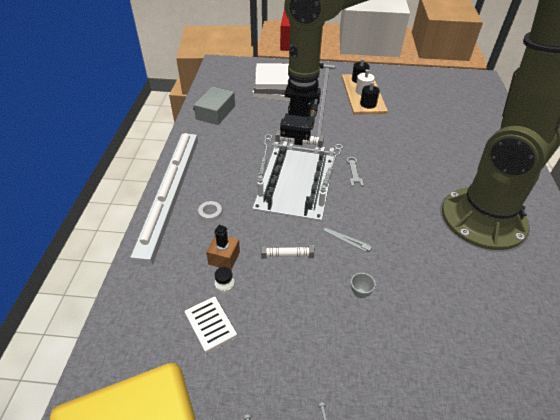

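```bash
python3 - <<'E'
from h import *
im=cv2.imread('pics/w5.png');cv2.imwrite('pics/c7.png',cv2.resize(im[85:165,60:460],None,fx=2,fy=5,interpolation=cv2.INTER_CUBIC))
st=np.load('w5.npy',allow_pickle=True).item();W=cam('wrist',st)
pose=(.5188,-.0912,-1.688)
for l in [(-.1375,.096,.008),(.1375,.096,.008),(-.05,.058,.042),(.05,.058,.042),(.1,.058,.042),(-.085,.086,.07)]: print(l,proj(W,w(pose,l)).round(1))
E
```

```text
(-0.1375, 0.096, 0.008) [[94.8 91.5]]
(0.1375, 0.096, 0.008) [[413.2  91.9]]
(-0.05, 0.058, 0.042) [[188.6 138.5]]
(0.05, 0.058, 0.042) [[315.  138.7]]
(0.1, 0.058, 0.042) [[378.3 138.7]]
(-0.085, 0.086, 0.07) [[123.   98.4]]
```

View pics/c7.png

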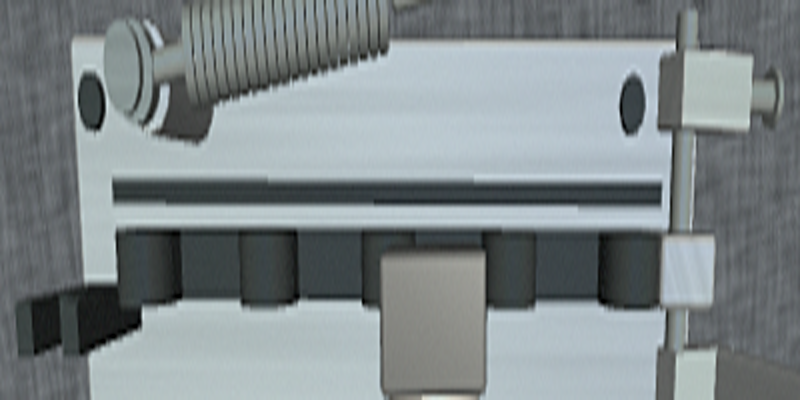

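```bash
python3 - <<'E'
from h import *
st=np.load('w5.npy',allow_pickle=True).item();W=cam('wrist',st)
pose=(.5188,-.0912,-1.688)
for x in (-.1,-.05,.05,.1): print(x,[proj(W,w(pose,(x,y,z)))[0].round(1) for y,z in((.052,.031),(.052,.025))])
E
```

```text
-0.1 [array([132.4, 145.2]), array([135.6, 144.7])]
-0.05 [array([192.7, 145.3]), array([194.6, 144.8])]
0.05 [array([313.3, 145.4]), array([312.5, 144.9])]
0.1 [array([373.6, 145.5]), array([371.5, 145. ])]
```

```bash
python3 -m handwheel '[[-0.12,-0.64,0,0,0,-0.005,0],[0,0,-3,0,0,0,0],[0,0,-3,0,0,0,0],[0,0,-2,0,0,0,0],[0,0,0,0,0,0,0],[0,0,0,0,0,0,0],[0,0,0,0,0,0,0]]';python3 - <<'E'
from h import *
o=robot.observe();st=o;snap('wrist','w6.png');np.save('w6.npy',{k:st[k] for k in('eef_pos','tool_rot')})
im=cv2.imread('pics/w6.png');cv2.imwrite('pics/c8.png',cv2.resize(im[65:245,80:480],None,fx=2,fy=3,interpolation=cv2.INTER_CUBIC))
print(o['eef_pos'],o['force'],o['tool_rot'][0])
o=robot.observe();print(o['eef_pos'])
E
```

```text
time: 6.73
eef_pos: [0.5155, -0.1193, 0.0559]
tool_rot: [[0.993, -0.12, 0.002], [-0.12, -0.993, -0.0], [0.002, 0.0, -1.0]]
force: [0.3, -0.1, 0.2]
gripper_width: 0.245
[ 0.51545967 -0.11931043  0.05593232] [ 0.34701324 -0.09966365  0.15690634] [ 0.99275435 -0.12014513  0.00198627]
[ 0.51580173 -0.11957     0.05637171]
```

View pics/c8.png

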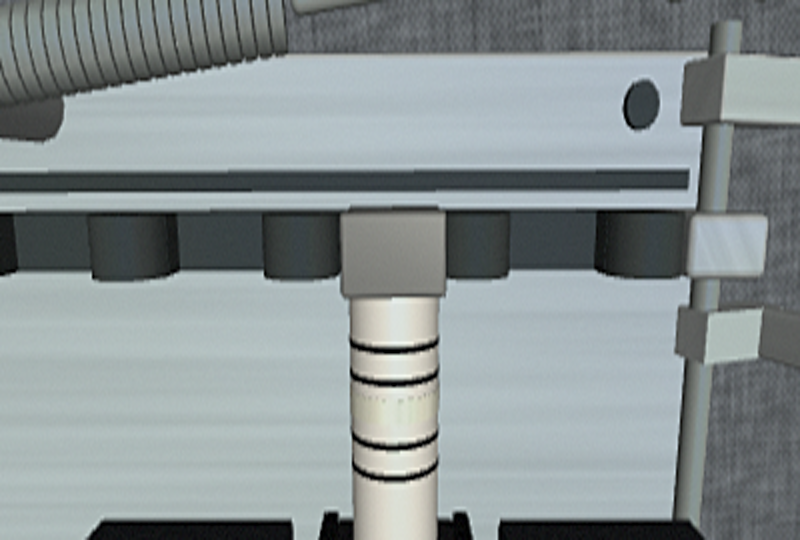

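```bash
python3 - <<'E'
from h import *
st=np.load('w6.npy',allow_pickle=True).item();W=cam('wrist',st)
pose=(.5188,-.0923,-1.688)
# plate far edge & cap far edge -> world pts in rack frame
for nm,uv,z in [('edge',(277,82.5),.008),('screw',(80+641/2,65+104/3),.009),('capfar',(277,134.5),.0757),('capnear',(277,65+295/3),.0757)]:
    P=atz(W,uv,z)-np.array([pose[0],pose[1],0]); print(nm,(Rz(-pose[2])@P)*1000)
P=st['eef_pos']-np.array([pose[0],pose[1],0]);print('tcp',Rz(-pose[2])@P*1000)
E
```

```text
edge [26.99225892 95.10274813  8.        ]
screw [104.75318475  84.57676548   9.        ]
capfar [26.85207665 65.68649416 75.7       ]
capnear [26.80010869 53.02449922 75.7       ]
tcp [27.21572749 -0.1589365  55.93231699]
```

```bash
python3 -m handwheel '[[-0.13,0.22,0,0,0,0,0],[0,0,0,0,0,0,0],[0,0,-1,0,0,0,0],[0,0,-1,0,0,0,0],[0,0,-0.7,0,0,0,0],[0,0,0,0,0,0,0],[0,0,0,0,0,0,0],[0,0,0,0,0,0,0]]';python3 - <<'E'
from h import *
o=robot.observe();st=o;snap('wrist','w7.png')
im=cv2.imread('pics/w7.png');cv2.imwrite('pics/c9.png',cv2.resize(im[65:245,80:480],None,fx=2,fy=3,interpolation=cv2.INTER_CUBIC))
print(o['eef_pos'],o['force'],o['tool_rot'][0])
E
```

```text
time: 7.45
eef_pos: [0.5126, -0.1172, 0.027]
tool_rot: [[0.993, -0.121, -0.001], [-0.121, -0.993, 0.0], [-0.001, -0.0, -1.0]]
force: [-1.3, 0.5, -0.5]
gripper_width: 0.241
[ 0.51257721 -0.11719388  0.02698764] [-1.25139926  0.50443551 -0.48635641] [ 0.99267007 -0.12085134 -0.00104619]
```

View pics/c9.png

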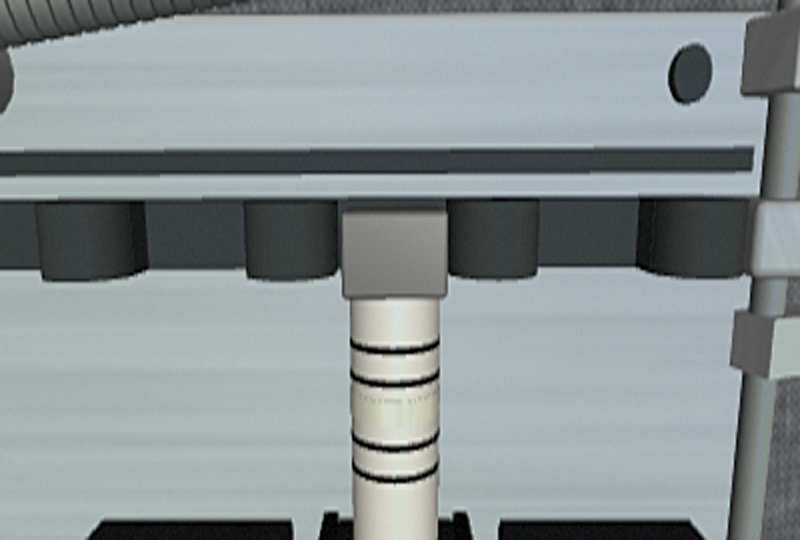

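```bash
python3 -m handwheel '[[0,0,-0.05,0,0,0,0.3],[0,0,0,0,0,0,0.45],[0,0,0,0,0,0,0.45],[0,0,0,0,0,0,0.45],[0,0,2,0,0,0,0.45],[0,0,3,0,0,0,0.45],[0,0,3,0,0,0,0.45],[0,0,3,0,0,0,0.45],[0,0,0,0,0,0,0.45],[0,0,0,0,0,0,0.45]]';python3 - <<'E'
from h import *
o=robot.observe();st=o;snap('wrist','w8.png')
print(o['eef_pos'],o['force'],o['tool_rot'][0])
E
```

```text
time: 8.33
eef_pos: [0.5145, -0.1177, 0.1392]
tool_rot: [[0.993, -0.121, 0.004], [-0.121, -0.993, -0.002], [0.004, 0.001, -1.0]]
force: [-0.7, 0.5, 0.1]
gripper_width: 0.45
[ 0.51449936 -0.11773294  0.1392206 ] [-0.65400046  0.53431734  0.07192768] [ 0.99263799 -0.12104462  0.00424402]
```

View pics/w8.png

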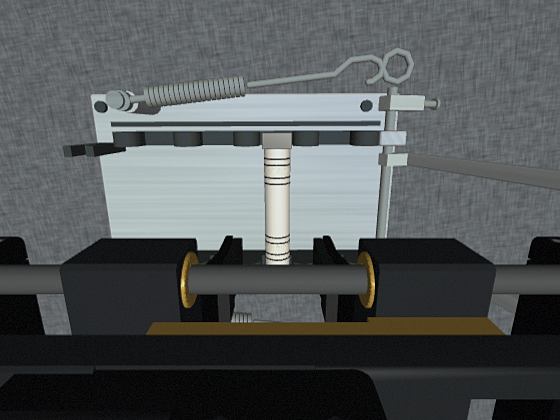

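```bash
python3 -m handwheel '[[0.1,3.5,0,0,0,0,0.6],[0.1,3.8,0,0,0,0,0.6],[0.1,3.8,0,0,0,0,0.6],[0.1,3.8,0,0,0,0.08,0.6],[0.1,3.8,0,0,0,0.08,0.6],[0.1,3.8,0,0,0,0.085,0.6],[0.1,3.8,0,0,0,0,0.6],[0.1,3.5,-1,0,0,0,0.6],[0,0,-3,0,0,0,0.6],[0,0,-3,0,0,0,0.6],[0,0,-2,0,0,0,0.6],[0,0,0,0,0,0,0.6],[0,0,0,0,0,0,0.6],[0,0,0,0,0,0,0.6]]';python3 - <<'E'
from h import *
o=robot.observe();st=o;snap('wrist','w9.png')
print(o['eef_pos'],o['force'],o['tool_rot'][0])
o=robot.observe();print(o['eef_pos'])
E
```

```text
time: 9.55
eef_pos: [0.5212, 0.1809, 0.0475]
tool_rot: [[0.992, 0.123, 0.0], [0.123, -0.992, 0.0], [0.0, -0.0, -1.0]]
force: [0.1, -0.5, 0.5]
gripper_width: 0.599
[0.52122403 0.18089952 0.04751473] [ 0.05527587 -0.45378763  0.45573504] [9.92344969e-01 1.23496753e-01 1.18039687e-04]
[0.52182399 0.18095661 0.04821605]
```

View pics/w9.png

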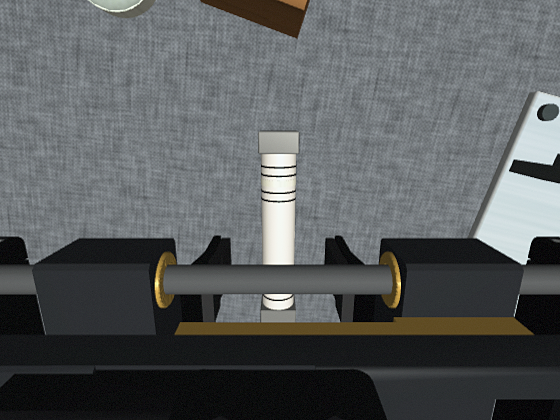

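Rod centred at column 278 and aligned. Descend and grip.

```bash
python3 -m handwheel '[[0.05,0,-2,0,0,0,0.6],[0,0,-1.5,0,0,0,0.6],[0,0,-0.85,0,0,0,0.6],[0,0,0,0,0,0,0.5],[0,0,0,0,0,0,0.1],[0,0,0,0,0,0,0],[0,0,0,0,0,0,0],[0,0,0,0,0,0,0],[0,0,0,0,0,0,0],[0,0,0,0,0,0,0]]' 20;python3 - <<'E'
from h import *
o=robot.observe();st=o;snap('wrist','w10.png')
print(o['eef_pos'],o['force'],o['tool_rot'][0],o['gripper_width']*87)
W=cam('wrist',o)
for uv in [(277,r) for r in (130,140,150,160,170)]:
    print(uv,(o['tool_rot'].T@(atz(W,uv,.024)-o['eef_pos']))[0]*1000)
im=cv2.imread('pics/w10.png');cv2.imwrite('pics/c10.png',cv2.resize(im[125:245,230:330],None,fx=5,fy=5))
E
```

```text
time: 10.43
eef_pos: [0.522, 0.1808, 0.0043]
tool_rot: [[0.992, 0.123, 0.001], [0.123, -0.992, -0.0], [0.001, 0.0, -1.0]]
force: [-0.7, -0.3, 3.8]
gripper_width: 0.246
[0.52201615 0.18078345 0.00430558] [-0.65611501 -0.34006745  3.8382138 ] [0.99235736 0.12339198 0.00113691] 21.435819140049578
(277, 130) 67.89753528763062
(277, 140) 63.60274031043503
(277, 150) 59.23835984995392
(277, 160) 54.80268892839021
(277, 170) 50.2939664089786
```

View pics/c10.png

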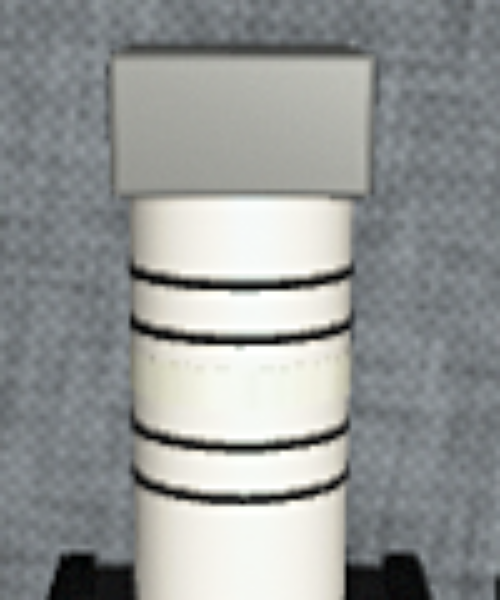

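```bash
python3 -m handwheel '[[0,0,2,0,0,0,0],[0,0,3,0,0,0,0],[0.07,-2,3,0,0,-0.04,0],[0.1,-3.8,0.5,0,0,-0.1,0],[0.1,-3.8,0,0,0,-0.1,0],[0.1,-3.8,0,0,0,-0.004,0],[0,-3.8,0,0,0,0,0],[0,-2.67,0,0,0,0,0],[0,0,0,0,0,0,0],[0,0,-2,0,0,0,0],[0,0,-1.3,0,0,0,0],[0,0,0,0,0,0,0],[0,0,0,0,0,0,0],[0,0,0,0,0,0,0],[0,0,0,0,0,0,0]]';python3 - <<'E'
from h import *
o=robot.observe();st=o;snap('wrist','w11.png');np.save('w11.npy',{k:st[k] for k in('eef_pos','tool_rot')})
im=cv2.imread('pics/w11.png');cv2.imwrite('pics/c11.png',cv2.resize(im[65:245,80:480],None,fx=2,fy=3,interpolation=cv2.INTER_CUBIC))
print(o['eef_pos'],o['force'],o['tool_rot'][0])
o=robot.observe();print(o['eef_pos'])
E
```

```text
time: 11.73
eef_pos: [0.5258, -0.0174, 0.0563]
tool_rot: [[0.993, -0.119, 0.001], [-0.119, -0.993, -0.0], [0.001, -0.0, -1.0]]
force: [0.3, 0.3, -0.2]
gripper_width: 0.247
[ 0.52575463 -0.01744962  0.05626945] [ 0.25990264  0.25405634 -0.17969574] [ 0.99291304 -0.11883869  0.00103355]
[ 0.52579951 -0.01760756  0.05631174]
```

View pics/c11.png

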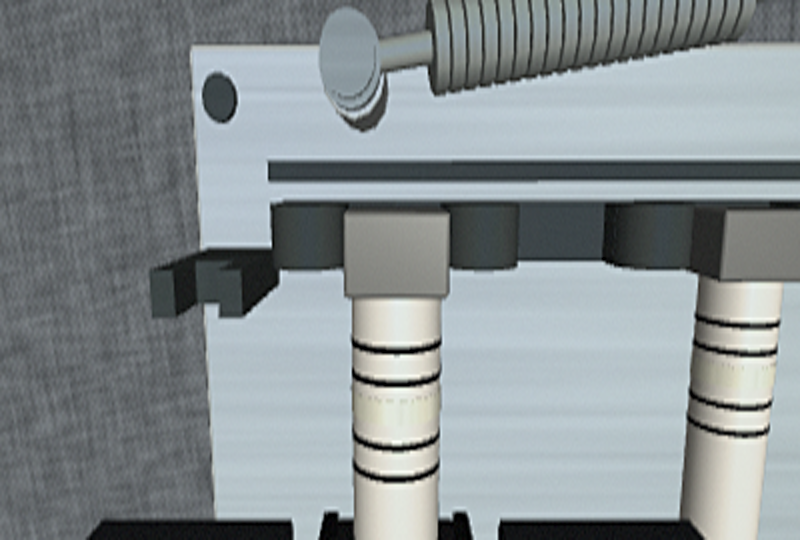

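```bash
python3 -m handwheel '[[0,0,-1,0,0,0,0],[0,0,-1,0,0,0,0],[0,0,-0.95,0,0,0,0],[0,0,0,0,0,0,0],[0,0,0,0,0,0,0],[0,0,0,0,0,0,0.3],[0,0,0,0,0,0,0.45],[0,0,0,0,0,0,0.45],[0,0,0,0,0,0,0.45],[0,0,2,0,0,0,0.45],[0,0,3,0,0,0,0.45],[0,0,3,0,0,0,0.45],[0,0,3,0,0,0,0.45],[0,2,3,0,0,0,0.45],[0,3,3,0,0,0,0.45],[-2,3,2,0,0,0,0.45],[-2,3,2,0,0,0,0.45],[0,0,0,0,0,0,0.45],[0,0,0,0,0,0,0.45]]';python3 - <<'E'
from h import *
o=robot.observe();st=o;snap('wrist','w12.png');np.save('w12.npy',{k:st[k] for k in('eef_pos','tool_rot')})
print(o['eef_pos'],o['force'],o['tool_rot'][0])
snap('side','s12.png')
im=cv2.imread('pics/s12.png');cv2.imwrite('pics/c12.png',cv2.resize(im[40:250,200:380],None,fx=3.5,fy=2.8,interpolation=cv2.INTER_CUBIC))
E
```

```text
time: 13.37
eef_pos: [0.4852, 0.0938, 0.2374]
tool_rot: [[0.993, -0.115, 0.004], [-0.115, -0.993, -0.001], [0.004, 0.001, -1.0]]
force: [-0.1, -0.6, -0.5]
gripper_width: 0.447
[0.48521111 0.09375218 0.23741748] [-0.05281822 -0.60190292 -0.45526537] [ 0.9933253  -0.11527241  0.00413854]
```

View pics/w12.png

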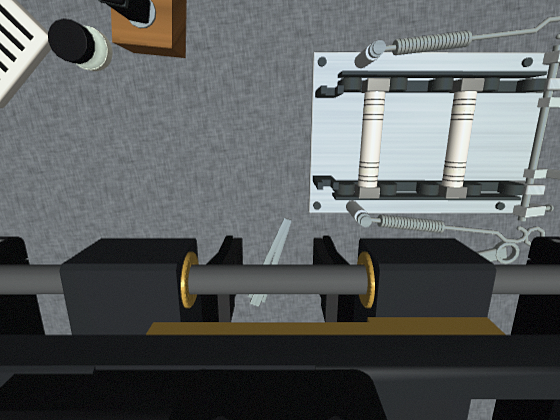

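View pics/c12.png

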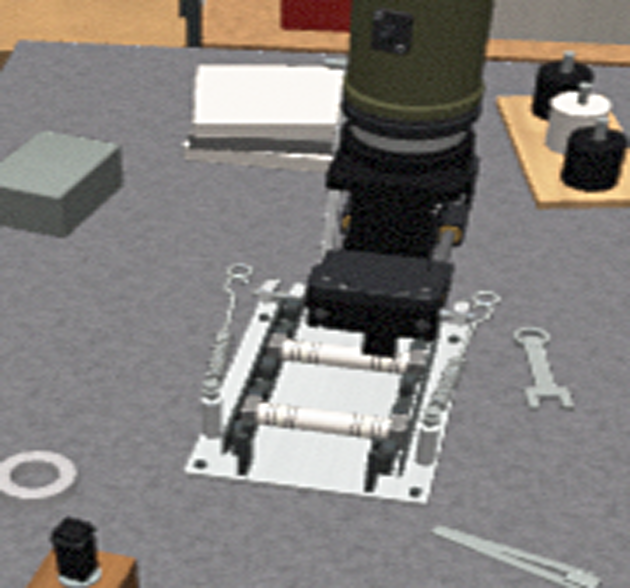

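```bash
python3 - <<'E'
from h import *
im=cv2.imread('pics/top0.png');cv2.imwrite('pics/c13.png',cv2.resize(im[195:300,480:560],None,fx=6,fy=5,interpolation=cv2.INTER_CUBIC))
im=cv2.imread('pics/side0.png');cv2.imwrite('pics/c14.png',cv2.resize(im[50:80,280:350],None,fx=8,fy=8,interpolation=cv2.INTER_CUBIC))
E
```

```text
(no output)
```

View pics/c13.png

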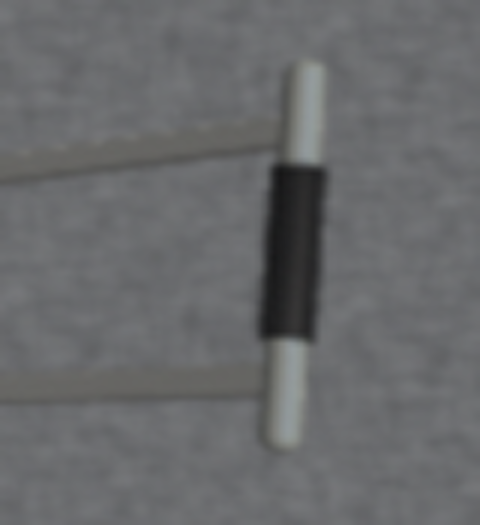

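View pics/c14.png

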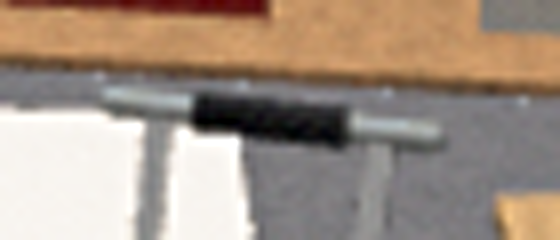

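```bash
python3 - <<'E'
from h import *
t=cam('top');s=cam('side')
P=tri([(t,(480+293/6,195+251/5)),(s,(280+271/8,50+118/8))]);print(P)
pose=(.5183,-.0923,-1.688)
q=Rz(-pose[2])@(P-np.array([pose[0],pose[1],0]));print(q)
v=q-np.array([.12,0,.03]);print(np.hypot(v[0],v[2]))
a0=np.arctan2(.0205,-.245);print('angle',a0-np.arctan2(v[2],v[0]))
for a in (1.9,1.85,1.8,1.95,1.5,1,.5,.25,.1,0):
    th=a0-a; l=[.12+.2459*np.cos(th),0,.03+.2459*np.sin(th)]; print(a,w(pose,l).round(4))
E
```

```text
[ 0.49200443 -0.30974647  0.25552705]
[ 0.21902956 -0.00068795  0.25552705]
0.2463114012045885
angle 1.901072276555223
1.9 [[ 0.4927 -0.3094  0.2553]]
1.85 [[ 0.4941 -0.2981  0.2599]]
1.8 [[ 0.4954 -0.2866  0.264 ]]
1.95 [[ 0.4914 -0.3205  0.25  ]]
1.5 [[ 0.5039 -0.2146  0.2759]]
1 [[ 0.5177 -0.0971  0.2473]]
0.5 [[ 0.5283 -0.0077  0.1655]]
0.25 [[0.5314 0.0193 0.1105]]
0.1 [[0.5325 0.0286 0.0749]]
0 [[0.5329 0.0319 0.0505]]
```

```bash
python3 -m handwheel '[[0,-0.5,3.8,0,0,0,0.6],[0,-0.8,3.8,0,0,0,0.6],[0,-0.8,3.5,0,0,0,0.6],[0.1,-4,0,0,0,0,0.6],[0.1,-4,0,0,0,0,0.6],[0.1,-4,0,0,0,0,0.6],[0.1,-4,0,0,0,0,0.6],[0.1,-4,0,0,0,0,0.6],[0.1,-4,0,0,0,0,0.6],[0.1,-4,0,0,0,0,0.6],[0,-4,0,0,0,0,0.6],[0,-4,0,0,0,0,0.6],[0,-2.3,0,0,0,0,0.6],[0,0,0,0,0,0,0.6],[0,0,0,0,0,0,0.6],[0,0,0,0,0,0,0.6]]';python3 - <<'E'
from h import *
o=robot.observe();st=o;snap('wrist','w15.png')
print(o['eef_pos'],o['force'],o['tool_rot'][0])
W=cam('wrist',o);print(proj(W,[.4925,-.3095,.2553]))
E
```

```text
time: 14.8
eef_pos: [0.4919, -0.3127, 0.3452]
tool_rot: [[0.993, -0.121, -0.002], [-0.121, -0.993, 0.002], [-0.002, -0.002, -1.0]]
force: [0.4, 0.8, 0.3]
gripper_width: 0.602
[ 0.49185286 -0.31269768  0.34522405] [0.36286141 0.83391201 0.34139297] [ 0.99267833 -0.12077634 -0.0016751 ]
[[274.01491403 210.54885936]]
```

View pics/w15.png

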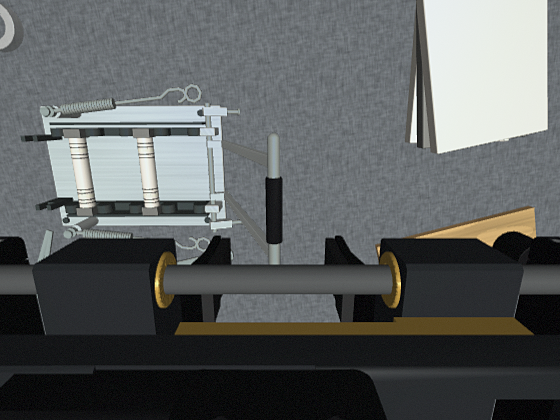

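```bash
python3 -m handwheel '[[0,0.3,-2,0,0,0,0.6],[0.05,0,-3,0,0,0,0.6],[0,0,-3,0,0,0,0.6],[0,0,-2.4,0,0,0,0.6],[0,0,0,0,0,0,0.4],[0,0,0,0,0,0,0.2],[0,0,0,0,0,0,0],[0,0,0,0,0,0,0],[0,0,0,0,0,0,0],[0,0,0,0,0,0,0],[0,0,0,0,0,0,0]]' 8;python3 - <<'E'
from h import *
o=robot.observe();st=o;snap('wrist','w16.png')
print(o['eef_pos'],o['force'],o['tool_rot'][0],o['gripper_width']*87)
E
```

```text
time: 15.77
eef_pos: [0.493, -0.3098, 0.2435]
tool_rot: [[0.993, -0.12, 0.001], [-0.12, -0.993, -0.001], [0.001, 0.001, -1.0]]
force: [-0.3, -1.2, 1.1]
gripper_width: 0.155
[ 0.49302809 -0.30977995  0.24346604] [-0.26219653 -1.20239827  1.05764156] [ 0.99279026 -0.11985937  0.00111259] 13.49407796252533
```

View pics/w16.png

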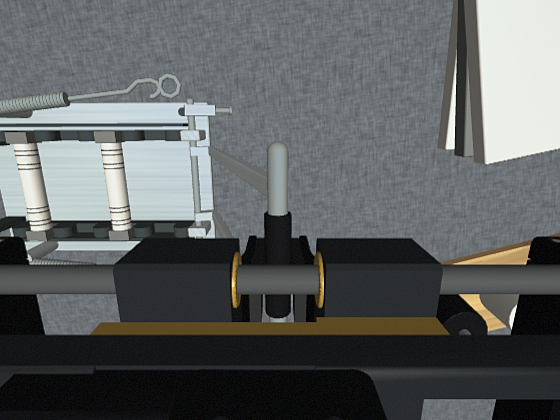

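```bash
python3 - <<'E'
from h import *
pose=(.5183,-.0923,-1.688);a0=np.arctan2(.0205,-.245)
def S(a): th=a0-a; return w(pose,[.12+.2459*np.cos(th),0,.03+.2459*np.sin(th)])[0]
A=np.arange(1.9,-.01,-.1)
for a,b in zip(A,A[1:]): print(round(b,2),((S(b)-S(a))*100).round(2).tolist(),S(b).round(4))
E
```

```text
1.8 [0.27, 2.28, 0.87] [ 0.4954 -0.2866  0.264 ]
1.7 [0.28, 2.36, 0.64] [ 0.4982 -0.263   0.2704]
1.6 [0.28, 2.41, 0.4] [ 0.501  -0.2389  0.2743]
1.5 [0.29, 2.44, 0.15] [ 0.5039 -0.2146  0.2759]
1.4 [0.29, 2.44, -0.09] [ 0.5068 -0.1902  0.275 ]
1.3 [0.28, 2.42, -0.34] [ 0.5096 -0.166   0.2716]
1.2 [0.28, 2.37, -0.58] [ 0.5124 -0.1423  0.2658]
1.1 [0.27, 2.3, -0.81] [ 0.5151 -0.1192  0.2577]
1.0 [0.26, 2.21, -1.04] [ 0.5177 -0.0971  0.2473]
0.9 [0.25, 2.1, -1.26] [ 0.5202 -0.0762  0.2347]
0.8 [0.23, 1.96, -1.46] [ 0.5225 -0.0565  0.2201]
0.7 [0.21, 1.81, -1.65] [ 0.5246 -0.0385  0.2035]
0.6 [0.19, 1.63, -1.83] [ 0.5266 -0.0221  0.1853]
0.5 [0.17, 1.45, -1.98] [ 0.5283 -0.0077  0.1655]
0.4 [0.15, 1.24, -2.12] [0.5297 0.0047 0.1443]
0.3 [0.12, 1.03, -2.23] [0.5309 0.015  0.122 ]
0.2 [0.09, 0.8, -2.32] [0.5319 0.023  0.0988]
0.1 [0.07, 0.56, -2.39] [0.5325 0.0286 0.0749]
-0.0 [0.04, 0.32, -2.44] [0.5329 0.0319 0.0505]
```

```bash
python3 -m handwheel '[[0.27,2.28,0.87,0,0,0,0],[0.28,2.36,0.64,0,0,0,0],[0.28,2.41,0.4,0,0,0,0],[0.29,2.44,0.15,0,0,0,0],[0.29,2.44,-0.09,0,0,0,0],[0.28,2.42,-0.34,0,0,0,0],[0.28,2.37,-0.58,0,0,0,0],[0.27,2.3,-0.81,0,0,0,0],[0.26,2.21,-1.04,0,0,0,0],[0,0,0,0,0,0,0],[0,0,0,0,0,0,0],[0,0,0,0,0,0,0]]';python3 - <<'E'
from h import *
o=robot.observe();st=o;snap('wrist','w17.png')
print(o['eef_pos'],o['force'],o['tool_rot'][0],o['gripper_width']*87)
E
```

```text
time: 16.82
eef_pos: [0.5181, -0.0965, 0.2355]
tool_rot: [[0.993, -0.119, 0.001], [-0.119, -0.993, 0.001], [0.001, -0.001, -1.0]]
force: [-0.5, 3.6, 4.7]
gripper_width: 0.156
[ 0.5180512  -0.09647333  0.23550681] [-0.477841    3.60692927  4.72652214] [ 9.92877114e-01 -1.19140091e-01  8.21193155e-04] 13.55546134325528
```

View pics/w17.png

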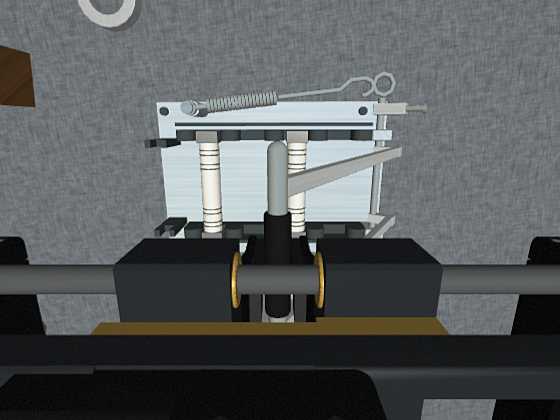

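```bash
python3 -m handwheel '[[0.25,2.1,-1.26,0,0,0,0],[0.23,1.96,-1.46,0,0,0,0],[0.21,1.81,-1.65,0,0,0,0],[0.19,1.63,-1.83,0,0,0,0],[0.17,1.45,-1.98,0,0,0,0],[0.15,1.24,-2.12,0,0,0,0],[0.12,1.03,-2.23,0,0,0,0],[0.09,0.8,-2.32,0,0,0,0],[0,0,0,0,0,0,0],[0,0,0,0,0,0,0]]';python3 - <<'E'
from h import *
o=robot.observe();st=o;snap('wrist','w18.png');snap('side','s18.png')
print(o['eef_pos'],o['force'],o['tool_rot'][0],o['gripper_width']*87)
E
```

```text
time: 17.7
eef_pos: [0.5317, 0.0228, 0.085]
tool_rot: [[0.993, -0.12, -0.001], [-0.12, -0.993, 0.001], [-0.001, -0.001, -1.0]]
force: [1.2, 2.4, 0.9]
gripper_width: 0.154
[0.53166293 0.02279337 0.08502555] [1.18548754 2.4385406  0.89388802] [ 0.99273794 -0.12028936 -0.00136067] 13.399501468273032
```

View pics/w18.png

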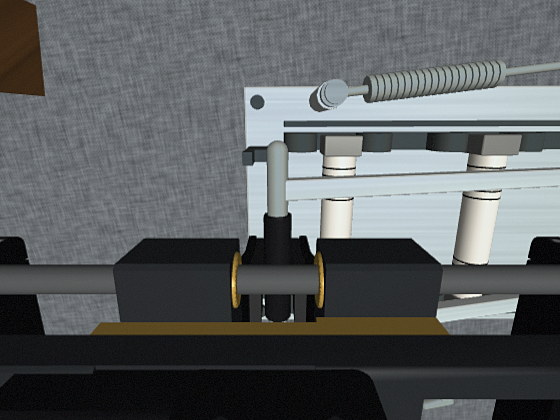

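View pics/s18.png

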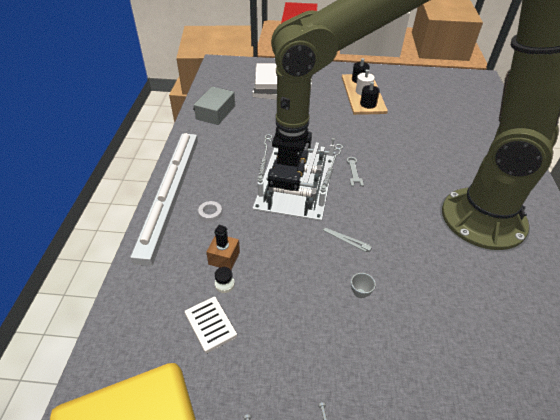

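```bash
python3 -m handwheel '[[0.04,0.3,-1.2,0,0,0,0],[0.03,0.26,-1.2,0,0,0,0],[0.02,0.2,-1.2,0,0,0,0],[0.02,0.16,-1.2,0,0,0,0],[0,0,0,0,0,0,0],[0,0,0,0,0,0,0]]';python3 - <<'E'
from h import *
o=robot.observe();st=o;snap('wrist','w19.png')
print(o['eef_pos'],o['force'],o['tool_rot'][0],o['gripper_width']*87)
E
```

```text
time: 18.3
eef_pos: [0.5328, 0.0319, 0.0372]
tool_rot: [[0.993, -0.12, -0.001], [-0.12, -0.993, 0.0], [-0.001, -0.0, -1.0]]
force: [1.5, 2.1, -1.2]
gripper_width: 0.156
[0.53284965 0.03193309 0.03719422] [ 1.50603043  2.09422145 -1.16537258] [ 9.92774042e-01 -1.19996706e-01 -7.01455337e-04] 13.59591993474526
```

View pics/w19.png

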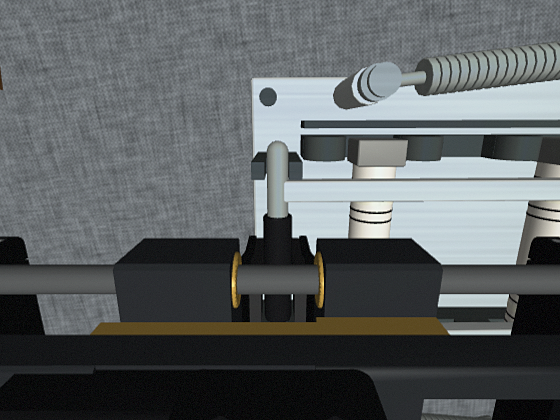

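```bash
python3 -m handwheel '[[0,0,-0.3,0,0,0,0],[0,0,-0.2,0,0,0,0],[0,0,0,0,0,0,0]]'; python3 -m handwheel '[[0,0,0,0,0,0,0.25],[0,0,0,0,0,0,0.45],[0,0,0,0,0,0,0.5],[0,0,0,0,0,0,0.5],[0,0,2,0,0,0,0.5],[0,0,3,0,0,0,0.5],[0,0,3,0,0,0,0.5],[0,0,0,0,0,0,0],[0,0,0,0,0,0,0],[0,0,0,0,0,0,0],[0,0,0,0,0,0,0],[0,0,0,0,0,0,0]]'
```

```text
time: 18.6
eef_pos: [0.533, 0.0322, 0.0333]
tool_rot: [[0.993, -0.12, 0.0], [-0.12, -0.993, -0.0], [0.0, 0.0, -1.0]]
force: [0.2, 2.6, 1.3]
gripper_width: 0.158
time: 19.6
eef_pos: [0.5318, 0.0319, 0.1116]
tool_rot: [[0.993, -0.12, -0.003], [-0.12, -0.993, -0.0], [-0.003, 0.0, -1.0]]
force: [0.3, 0.1, -0.2]
gripper_width: 0.208
```

```bash
python3 -m handwheel '[[0,0,-2,0,0,0,0],[0,0,-2,0,0,0,0],[0,0,-0.8,0,0,0,0],[0,0,-0.3,0,0,0,0],[0,0,-0.3,0,0,0,0],[0,0,-0.2,0,0,0,0],[0,0,0,0,0,0,0]]'; python3 - <<'E'
from h import *
snap('wrist','w20.png')
o=robot.observe();print(o['eef_pos'],o['force'])
E
```

```text
time: 20.18
eef_pos: [0.5331, 0.0323, 0.0579]
tool_rot: [[0.993, -0.12, 0.0], [-0.12, -0.993, -0.0], [0.0, 0.0, -1.0]]
force: [-0.2, -0.5, 0.8]
gripper_width: 0.008
[0.53348991 0.03228312 0.05794394] [-0.32305072 -0.25339792  0.96386769]
```

```bash
python3 -m handwheel '[[0,0,-0.3,0,0,0,0],[0,0,-0.3,0,0,0,0],[0,0,0,0,0,0,0]]'; python3 -m handwheel '[[0,0,3,0,0,0,0],[0,0,3,0,0,0,0],[0,0,3,0,0,0,0],[0,3,3,0,0,0,0],[0,4,0,0,0,0,0.5],[0,4,0,0,0,0,0.5],[0,4,0,0,0,0,0.5],[0,0,0,0,0,0,0.5]]';python3 - <<'E'
from h import *
snap('wrist','w21.png')
snap('top','t21.png')
o=robot.observe();print(o['eef_pos'],o['force'])
E
```

```text
time: 20.48
eef_pos: [0.5341, 0.0323, 0.0565]
tool_rot: [[0.993, -0.12, 0.001], [-0.12, -0.993, -0.003], [0.002, 0.002, -1.0]]
force: [-14.6, -1.3, 34.2]
gripper_width: 0.002
time: 21.15
eef_pos: [0.5312, 0.1924, 0.1721]
tool_rot: [[0.994, -0.108, 0.002], [-0.108, -0.994, 0.007], [0.002, -0.007, -1.0]]
force: [-1.5, 0.0, -0.5]
gripper_width: 0.223
[0.53259598 0.18408971 0.17106659] [ 0.69961333 -0.45025973  0.34707457]
```

View pics/w21.png

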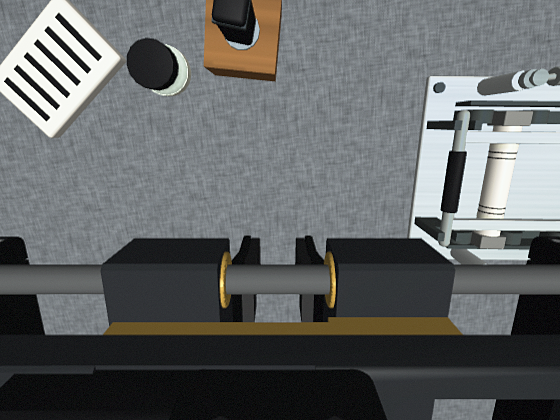

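View pics/t21.png

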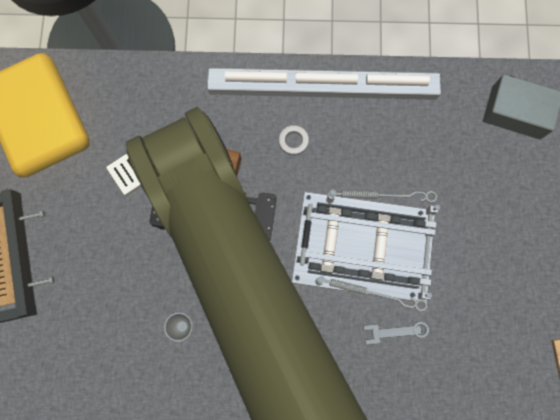

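```bash
python3 -m handwheel '[[2,0.7,1,0,0,-0.045,0.6],[2.5,0.7,1.5,0,0,-0.045,0.6],[2.5,0.6,2,0,0,0,0.6],[0,0,0,0,0,0,0.6],[0,0,0,0,0,0,0.6],[0,0,0,0,0,0,0.6],[0,0,0,0,0,0,0.6]]';python3 - <<'E'
from h import *
o=robot.observe();st=o;snap('wrist','w22.png');np.save('w22.npy',{k:st[k] for k in('eef_pos','tool_rot')})
print(o['eef_pos'],o['tool_rot'][0])
E
```

```text
time: 21.83
eef_pos: [0.6019, 0.2003, 0.2146]
tool_rot: [[0.978, -0.209, -0.002], [-0.209, -0.978, -0.001], [-0.001, 0.002, -1.0]]
force: [1.1, -0.3, -0.6]
gripper_width: 0.599
[0.60185029 0.2002811  0.21455339] [ 0.97782175 -0.20943121 -0.00178601]
```

View pics/w22.png

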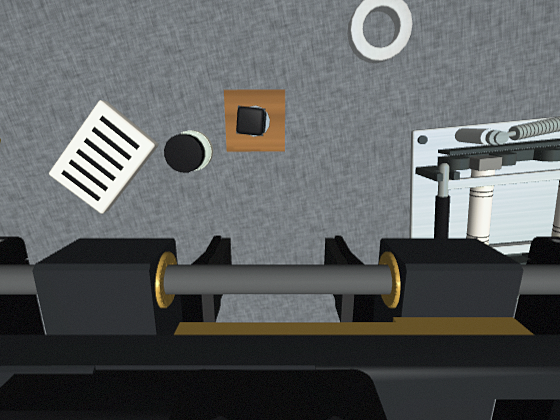

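```bash
python3 - <<'E'
import cv2
im=cv2.imread('pics/w22.png');cv2.imwrite('pics/c22.png',cv2.resize(im[80:160,215:295],None,fx=7,fy=7,interpolation=cv2.INTER_CUBIC))
E
```

```text
(no output)
```

View pics/c22.png

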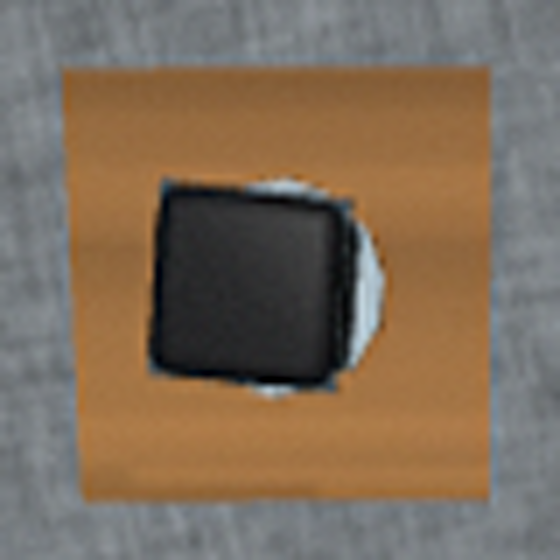

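```bash
python3 - <<'E'
from h import *
W=cam('wrist',np.load('w22.npy',allow_pickle=True).item())
print(atz(W,(250.7,120.7),.112),atz(W,(254.3,121.1),.054))
q=[(62,68),(490,68),(83,500),(490,500)]
P=[atz(W,(215+a/7,80+b/7),.05) for a,b in q];print(np.round(P,4),np.mean(P,0))
E
```

```text
[0.67713306 0.20634944 0.112     ] [0.67725241 0.20737071 0.054     ]
[[0.7123 0.2299 0.05  ]
 [0.6998 0.1716 0.05  ]
 [0.654  0.242  0.05  ]
 [0.6415 0.1837 0.05  ]] [0.67691653 0.20679808 0.05      ]
```

```bash
python3 -m handwheel '[[2.5,0.2,0,0,0,-0.05,0.6],[2.5,0.2,0,0,0,-0.046,0.6],[2.5,0.2,0,0,0,0,0.6],[0,0,-2.5,0,0,0,0.6],[0,0,-2.5,0,0,0,0.6],[0,0,-2,0,0,0,0.6],[0,0,0,0,0,0,0.6],[0,0,0,0,0,0,0.6],[0,0,0,0,0,0,0.6],[0,0,0,0,0,0,0.6]]';python3 - <<'E'
from h import *
o=robot.observe();st=o;snap('wrist','w23.png');snap('side','s23.png')
print(o['eef_pos'],o['tool_rot'][0])
print(robot.observe()['eef_pos'])
E
```

```text
time: 22.72
eef_pos: [0.6787, 0.208, 0.1478]
tool_rot: [[0.953, -0.302, 0.003], [-0.302, -0.953, 0.001], [0.003, -0.002, -1.0]]
force: [0.3, -0.3, 0.6]
gripper_width: 0.602
[0.67868848 0.20795557 0.1478323 ] [ 0.95345818 -0.30151008  0.00302962]
[0.67863834 0.2079279  0.14754605]
```

View pics/w23.png

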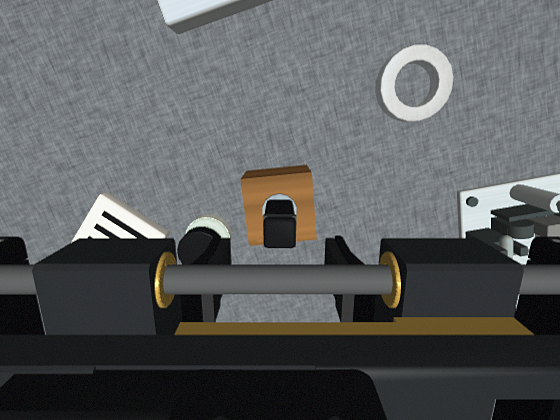

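```bash
python3 - <<'E'
from h import *
W=cam('wrist',np.load('w22.npy',allow_pickle=True).item())
print(atz(W,(183,153),.05))
E
python3 -m handwheel '[[-0.15,-0.1,0,0,0,0,0.4],[0,0,0,0,0,0,0.4],[0,0,-2,0,0,0,0.4],[0,0,-2.5,0,0,0,0.4],[0,0,-2.5,0,0,0,0.4],[0,0,-1.7,0,0,0,0.4],[0,0,0,0,0,0,0.4],[0,0,0,0,0,0,0.4]]'
```

```text
[0.66191926 0.28639485 0.05      ]
time: 23.48
eef_pos: [0.6758, 0.2064, 0.0579]
tool_rot: [[0.953, -0.301, -0.002], [-0.301, -0.953, -0.0], [-0.002, 0.001, -1.0]]
force: [0.0, -0.1, 0.6]
gripper_width: 0.404
```

```bash
python3 -m handwheel '[[0.1,0,0.1,0,0,0,0.2],[0,0,0,0,0,0,0.1],[0,0,0,0,0,0,0],[0,0,0,0,0,0,0],[0,0,0,0,0,0,0],[0,0,0,0,0,0,0],[0,0,0,0,0,0,0]]' 60; python3 - <<'E'
from h import *
o=robot.observe();st=o;snap('wrist','w24.png');
print(o['eef_pos'],o['tool_rot'][0],o['gripper_width']*87,o['force'],o['ft_torque'])
E
```

```text
time: 24.07
eef_pos: [0.6785, 0.2069, 0.0616]
tool_rot: [[0.953, -0.302, 0.003], [-0.302, -0.953, 0.0], [0.003, -0.001, -1.0]]
force: [-0.5, -0.9, 6.7]
gripper_width: 0.247
[0.67851833 0.20689943 0.06157312] [ 0.95343238 -0.30159293  0.00289919] 21.462669055497134 [-0.47216961 -0.93268572  6.66197694] [-0.08539628  0.11866636  0.01039644]
```

View pics/w24.png

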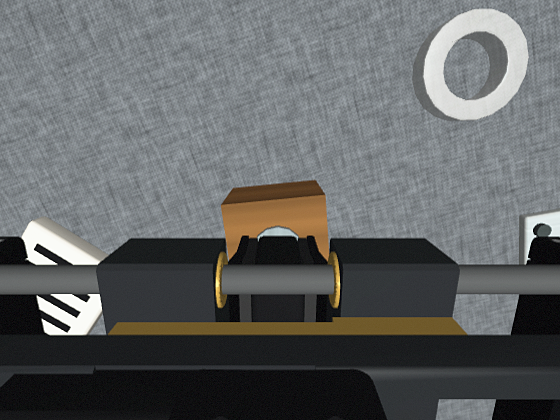

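```bash
python3 -m handwheel '[[0,0,1.5,0,0,0,0],[0,0,3,0,0,0,0],[0,0,3.5,0,0,0,0],[0,0,3.5,0,0,0,0],[0,-1,2,0,0,0.05,0],[0,-3,0,0,0,0.06,0],[0,-4,0,0,0,0.06,0],[0,-4,0,0,0,0.02,0],[0,-4,0,0,0,0,0],[0,-4,0,0,0,0,0],[0,-4,0,0,0,0,0],[-0.5,-4,0,0,0,0,0],[-1,-4,0,0,0,0,0],[-1,-3,0,0,0,0,0],[0,0,0,0,0,0,0],[0,0,0,0,0,0,0],[0,0,0,0,0,0,0],[0,0,0,0,0,0,0]]'; python3 - <<'E'
from h import *
o=robot.observe();st=o;snap('wrist','w25.png');np.save('w25.npy',{k:st[k] for k in('eef_pos','tool_rot')})
snap('top','t25.png');snap('side','s25.png')
print(o['eef_pos'],o['tool_rot'][0],o['gripper_width']*87,o['force'],o['ft_torque'])
E
```

```text
time: 25.62
eef_pos: [0.6528, -0.1408, 0.195]
tool_rot: [[0.994, -0.113, 0.001], [-0.113, -0.994, 0.001], [0.0, -0.001, -1.0]]
force: [0.7, 0.7, -1.1]
gripper_width: 0.251
[ 0.65276335 -0.1408349   0.19502045] [ 9.93607082e-01 -1.12892381e-01  5.25546564e-04] 21.79975239587566 [ 0.69661383  0.74046728 -1.14133598] [ 0.0606669  -0.01192439 -0.05460811]
```

View pics/w25.png

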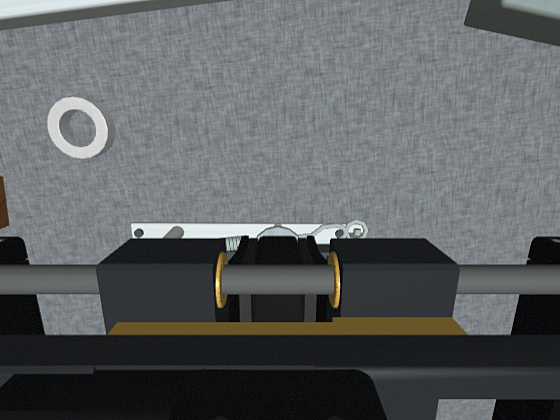

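View pics/s25.png

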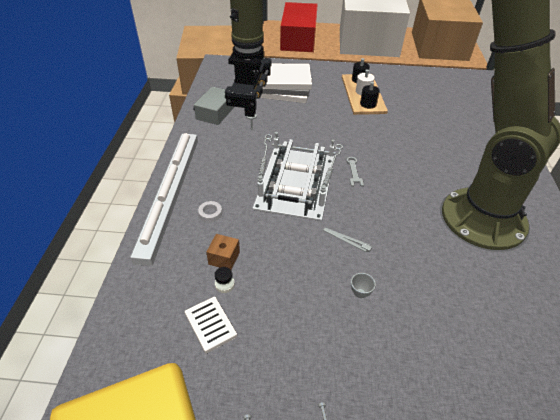

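```bash
python3 - <<'E'
import cv2
im=cv2.imread('pics/w25.png');a=cv2.resize(im[215:245,300:400],None,fx=7,fy=7,interpolation=cv2.INTER_CUBIC)
im=cv2.imread('pics/s25.png');b=cv2.resize(im[125:215,245:350],None,fx=6,fy=6,interpolation=cv2.INTER_CUBIC)
cv2.imwrite('pics/c25a.png',a);cv2.imwrite('pics/c25b.png',b)
im=cv2.imread('pics/t25.png');b=cv2.resize(im[180:315,280:450],None,fx=4.7,fy=4.4,interpolation=cv2.INTER_CUBIC)
cv2.imwrite('pics/c25c.png',b)
E
```

```text
(no output)
```

View pics/c25a.png

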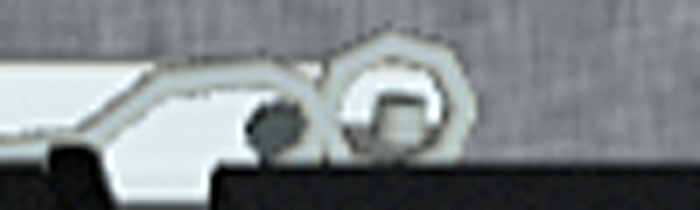

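View pics/c25b.png

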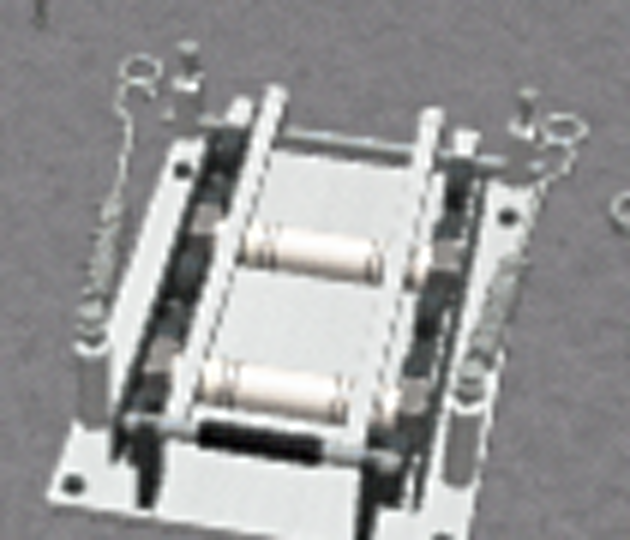

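View pics/c25c.png

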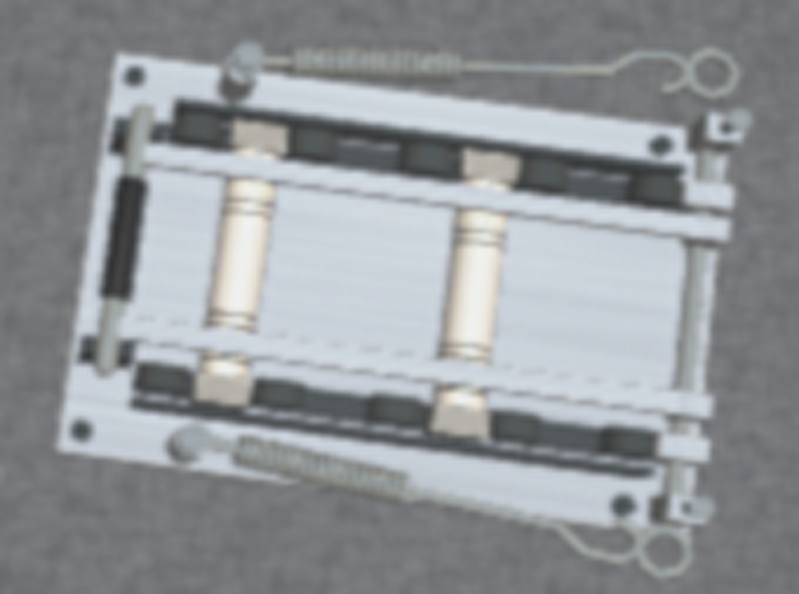

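```bash
python3 - <<'E'
from h import *
t=cam('top');s=cam('side');W=cam('wrist',np.load('w25.npy',allow_pickle=True).item())
T=lambda u,v:(280+u/4.7,180+v/4.4)
S=lambda u,v:(245+u/6,125+v/6)
pose=(.5183,-.0923,-1.688)
def rk(P): return (Rz(-pose[2])@(P-np.array([pose[0],pose[1],0]))*1000).round(1)
for nm,a,b in [('ringF',(711,73),(141,70)),('postFtop',(741,120),(188,48)),('ringN',(665,552),(560,129)),('postNtop',(703,507),(527,96)),('pinF',(247,57),(91,325)),('pinN',(191,440),(472,382))]:
    P=tri([(t,T(*a)),(s,S(*b))]); print(nm,P.round(4),rk(P))
    z=.077 if 'post' in nm else .065
    print('   atz',rk(atz(t,T(*a),z)),rk(atz(s,S(*b),z)))
print('W ringF',rk(atz(W,(300+401/7,215+97/7),.065)))
for p in [(.12,.086,.077),(.12,-.086,.077),(.12,.086,.067)]:
    print(p,proj(t,w(pose,p)),proj(s,w(pose,p)),proj(W,w(pose,p)))
E
```

```text
ringF [ 0.6119 -0.214   0.065 ] [109.9 107.2  65. ]
   atz [109.9 108.7  65. ] [109.4 105.7  65. ]
postFtop [ 0.5889 -0.2234  0.0735] [121.9  85.5  73.5]
   atz [121.   85.9  77. ] [116.8  83.1  77. ]
ringN [ 0.3996 -0.19    0.0637] [ 110.9 -106.4   63.7]
   atz [ 110.5 -106.    65. ] [ 109.1 -106.9   65. ]
postNtop [ 0.418  -0.2032  0.0728] [121.8 -86.7  72.8]
   atz [120.7 -85.5  77. ] [115.9 -88.4  77. ]
pinF [ 0.6138 -0.0185  0.0667] [-84.5  86.2  66.7]
   atz [-84.4  88.2  65. ] [-83.  85.  65.]
pinN [0.4411 0.0033 0.0689] [-85.9 -87.8  68.9]
   atz [-85.6 -85.9  65. ] [-81.9 -89.2  65. ]
W ringF [110.4 110.1  65. ]
(0.12, 0.086, 0.077) [[437.13996377 207.15716432]] [[275.63129126 132.26638664]] [[368.62686696 256.73342764]]
(0.12, -0.086, 0.077) [[429.16608452 295.42342081]] [[332.19785167 140.07479691]] [[356.38578418 400.98203037]]
(0.12, 0.086, 0.067) [[435.64682751 208.19069301]] [[275.59869089 134.97735333]] [[365.79897453 252.58594122]]
```

```bash
python3 - <<'E'
from h import *
s=cam('side');o=np.load('w25.npy',allow_pickle=True).item();p=o['eef_pos']
print(proj(s,[p+np.array([0,0,-.0116+z]) for z in (0,-.02,-.0398,-.043)]))
im=cv2.imread('pics/s25.png');cv2.imwrite('pics/c26.png',cv2.resize(im[60:140,215:285],None,fx=8,fy=7,interpolation=cv2.INTER_CUBIC))
im=cv2.imread('pics/t25.png');cv2.imwrite('pics/c26t.png',im)
E
```

```text
[[250.11898786 116.04569914]
 [250.36105507 122.22797776]
 [250.59490252 128.20032801]
 [250.63216857 129.15208476]]
```

View pics/c26.png

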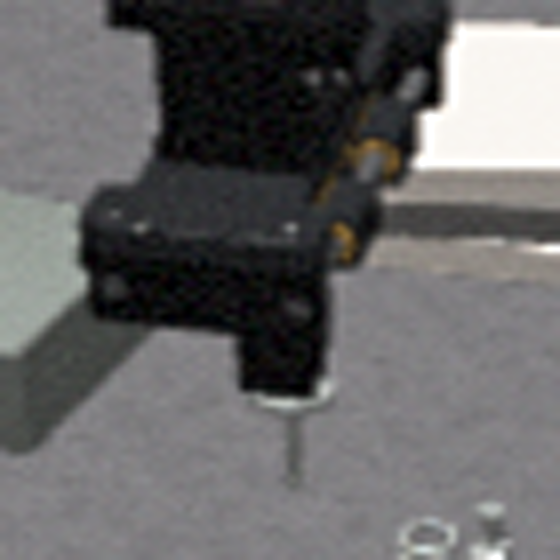

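View pics/c26t.png

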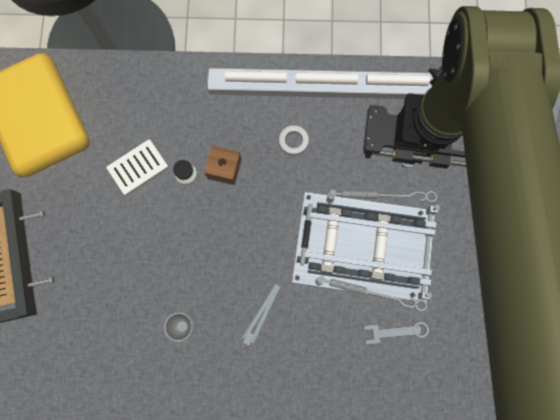

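```bash
python3 -m handwheel '[[-3,-2,0,0,0,0,0],[-3,-2,0,0,0,0,0],[-3,-2.5,0,0,0,0,0],[-1,-0.8,0,0,0,0,0],[0,0,0,0,0,0,0],[0,0,0,0,0,0,0],[0,0,0,0,0,0,0],[0,0,0,0,0,0,0]]'; python3 - <<'E'
from h import *
o=robot.observe();st=o;snap('wrist','w27.png');np.save('w27.npy',{k:st[k] for k in('eef_pos','tool_rot')})
print(o['eef_pos'],o['tool_rot'][0],o['gripper_width']*87,o['force'],o['ft_torque'])
im=cv2.imread('pics/w27.png');cv2.imwrite('pics/c27.png',cv2.resize(im[60:240,60:420],None,fx=2.2,fy=3.2,interpolation=cv2.INTER_CUBIC))
E
```

```text
time: 26.43
eef_pos: [0.5537, -0.2144, 0.1946]
tool_rot: [[0.994, -0.113, 0.001], [-0.113, -0.994, 0.001], [0.001, -0.001, -1.0]]
force: [-0.7, -0.2, -0.9]
gripper_width: 0.249
[ 0.55368263 -0.21436066  0.19464882] [ 9.93623754e-01 -1.12743566e-01  8.51242165e-04] 21.69688897576833 [-0.74407049 -0.16482223 -0.90655607] [ 0.04716782  0.01670834 -0.03916143]
```

View pics/c27.png

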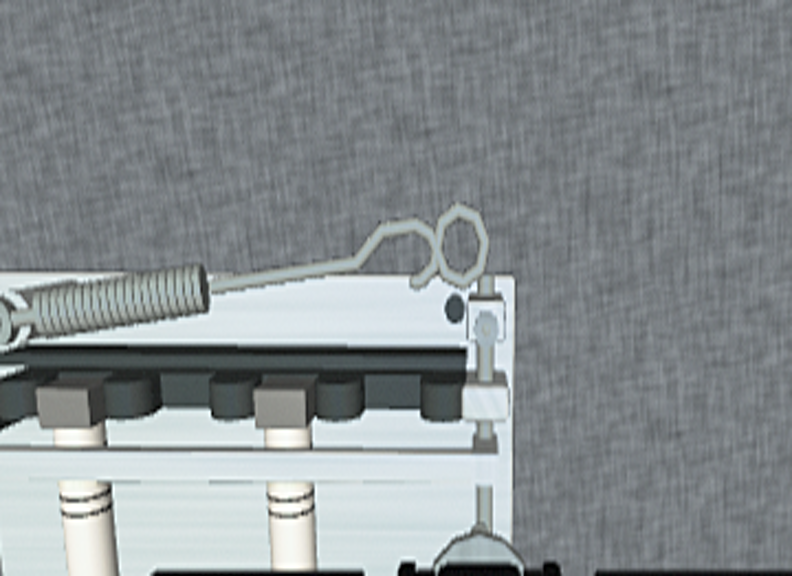

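```bash
python3 - <<'E'
from h import *
W=cam('wrist',np.load('w27.npy',allow_pickle=True).item())
pose=(.5183,-.0923,-1.688)
def rk(P): return (Rz(-pose[2])@(P-np.array([pose[0],pose[1],0]))*1000).round(1)
C=lambda u,v:(60+u/2.2,60+v/3.2)
print('ring',atz(W,C(462,245),.065),rk(atz(W,C(462,245),.065)))
print('post',rk(atz(W,C(486,325),.077)))
print('corner',rk(atz(W,C(515,278),.008)))
t=cam('top')
E
```

```text
ring [ 0.61302392 -0.2140254   0.065     ] [109.8 108.3  65. ]
post [119.7  87.2  77. ]
corner [134.8  95.1   8. ]
```

```bash
python3 -m handwheel '[[2,0,0,0,0,0,0],[2,0.03,0,0,0,0,0],[2,0,0,0,0,0,0],[0,0,-2,0,0,0,0],[0,0,-1.5,0,0,0,0],[0,0,0,0,0,0,0],[0,0,0,0,0,0,0],[0,0,0,0,0,0,0],[0,0,0,0,0,0,0]]'; python3 - <<'E'
from h import *
o=robot.observe();st=o;snap('side','s28.png');snap('wrist','w28.png');snap('top','t28.png')
print(o['eef_pos'],o['tool_rot'][0],o['gripper_width']*87,o['force'],o['ft_torque'])
print(robot.observe()['eef_pos'])
im=cv2.imread('pics/s28.png');cv2.imwrite('pics/c28.png',cv2.resize(im[100:170,235:315],None,fx=8,fy=8,interpolation=cv2.INTER_CUBIC))
im=cv2.imread('pics/t28.png');cv2.imwrite('pics/c28t.png',cv2.resize(im[120:315,280:470],None,fx=4,fy=3,interpolation=cv2.INTER_CUBIC))
E
```

```text
time: 27.23
eef_pos: [0.6133, -0.216, 0.1609]
tool_rot: [[0.993, -0.116, 0.002], [-0.116, -0.993, -0.001], [0.002, 0.0, -1.0]]
force: [0.8, 0.2, -0.7]
gripper_width: 0.243
[ 0.61325697 -0.21597796  0.16091369] [ 0.99329385 -0.11559995  0.00199607] 21.129914224457373 [ 0.83888146  0.15427272 -0.6815637 ] [-0.00174894 -0.0320112   0.02320498]
[ 0.61282907 -0.21627988  0.1606202 ]
```

View pics/c28.png

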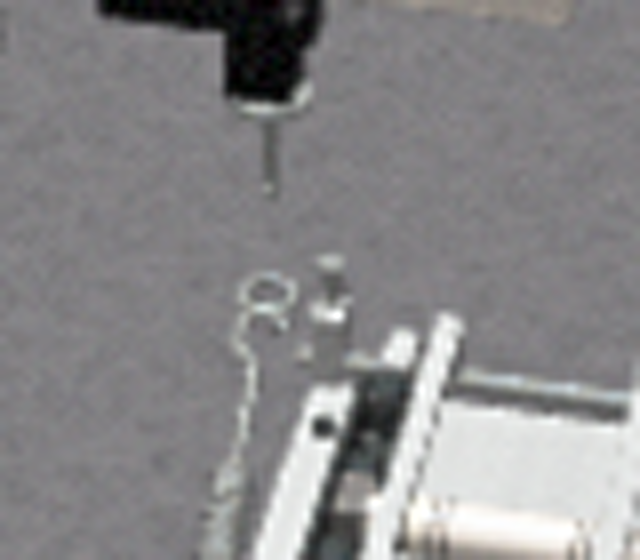

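View pics/c28t.png

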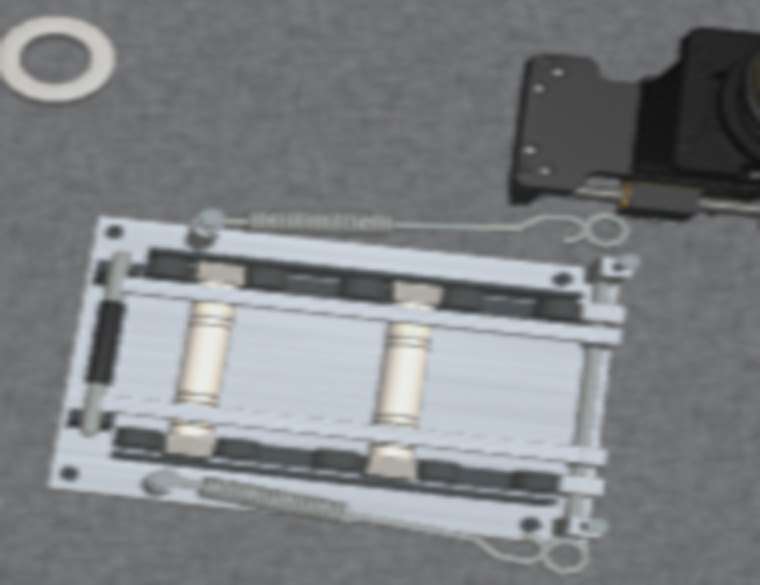

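View pics/w28.png

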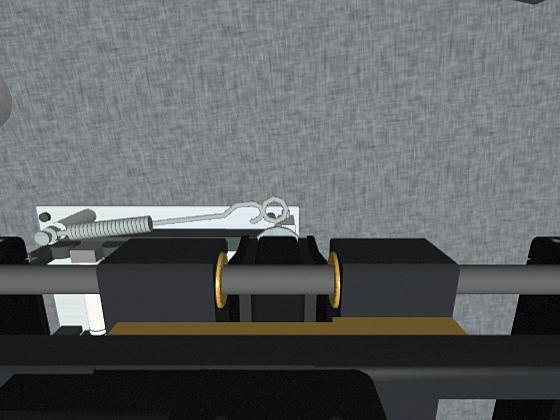

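```bash
python3 -m handwheel '[[0.1,0.2,0,0,0,0,0],[0,0,-1.2,0,0,0,0],[0,0,-1.2,0,0,0,0],[0,0,-0.8,0,0,0,0],[0,0,0,0,0,0,0],[0,0,0,0,0,0,0],[0,0,0,0,0,0,0]]'; python3 - <<'E'
from h import *
o=robot.observe();st=o;snap('side','s29.png')
print(o['eef_pos'],o['tool_rot'][0],o['gripper_width']*87,o['force'],o['ft_torque'])
print(robot.observe()['eef_pos'])
im=cv2.imread('pics/s29.png');cv2.imwrite('pics/c29.png',cv2.resize(im[100:170,235:315],None,fx=8,fy=8,interpolation=cv2.INTER_CUBIC))
E
```

```text
time: 27.97
eef_pos: [0.6134, -0.2141, 0.1274]
tool_rot: [[0.993, -0.116, -0.0], [-0.116, -0.993, 0.0], [-0.0, -0.0, -1.0]]
force: [0.1, -0.8, -1.3]
gripper_width: 0.249
[ 0.61342621 -0.21406595  0.1273688 ] [ 9.93260310e-01 -1.15904847e-01 -1.51277309e-04] 21.639268551012428 [ 0.07173236 -0.82835721 -1.26468483] [ 0.0314294  -0.0355152   0.05070067]
[ 0.61367376 -0.21416637  0.12778526]
```

View pics/c29.png

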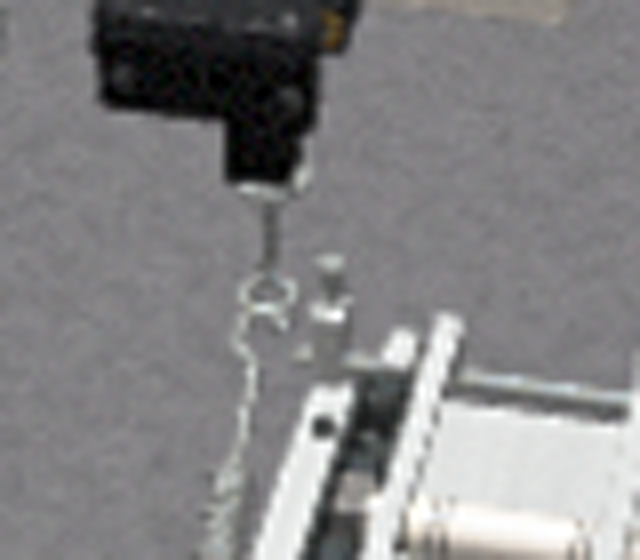

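```bash
python3 -m handwheel '[[0,0,-0.4,0,0,0,0],[0,0,-0.4,0,0,0,0],[0,0,0,0,0,0,0]]'; python3 -m handwheel '[[0,0,-0.4,0,0,0,0],[0,0,-0.5,0,0,0,0],[0,0,0,0,0,0,0],[0,0,0,0,0,0,0]]'; python3 - <<'E'
from h import *
o=robot.observe();st=o;snap('side','s30.png')
print(o['eef_pos'],o['tool_rot'][0],o['gripper_width']*87,o['force'],o['ft_torque'])
print(robot.observe()['eef_pos'])
im=cv2.imread('pics/s30.png');cv2.imwrite('pics/c30.png',cv2.resize(im[100:170,235:315],None,fx=8,fy=8,interpolation=cv2.INTER_CUBIC))
E
```

```text
time: 28.27
eef_pos: [0.6129, -0.214, 0.1187]
tool_rot: [[0.993, -0.116, -0.001], [-0.116, -0.993, 0.0], [-0.001, -0.0, -1.0]]
force: [0.3, 1.1, -0.7]
gripper_width: 0.249
time: 28.6
eef_pos: [0.613, -0.2141, 0.1099]
tool_rot: [[0.993, -0.116, -0.001], [-0.116, -0.993, 0.0], [-0.001, -0.0, -1.0]]
force: [-0.6, 0.5, -1.1]
gripper_width: 0.246
[ 0.61300387 -0.21406114  0.10990967] [ 0.99325729 -0.11592642 -0.0010063 ] 21.39310317570018 [-0.59523128  0.52518592 -1.12889008] [0.04874304 0.02200866 0.0315145 ]
[ 0.61327686 -0.21407686  0.11029579]
```

View pics/c30.png

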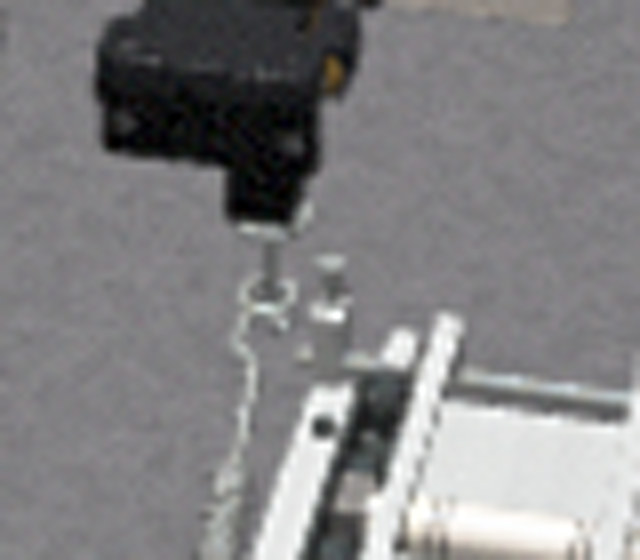

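```bash
cat > pol.py <<'E'
from h import *
pose=(.5190,-.0923,-1.688)
def P(side,r,deg): # tip radius mm, angle outward deg
    a=np.radians(deg); return w(pose,[-.085+r/1000*np.cos(a),side*(.086+r/1000*np.sin(a)),0])[0][:2]
def inv(side,xy):
    l=Rz(-pose[2])@(np.array([xy[0]-pose[0],xy[1]-pose[1],0]))*1000
    v=l[:2]-np.array([-85,side*86]); return l[:2].round(1),np.hypot(*v).round(1),np.degrees(np.arctan2(side*v[1],v[0])).round(2)
E
python3 - <<'E'
from pol import *
print(inv(1,(.6132,-.2141)))
prev=P(1,196,6.3)
for r,d in [(200,6.3),(206,6.3),(214,6.3),(222,6.3),(230,6.3),(238,6.3),(239,4.5),(239,3),(239,1.5),(239,0),(239,-.5),(232,-.5),(226,-.5),(221,-.2)]:
    q=P(1,r,d);print(r,d,q.round(4),((q-prev)*100).round(2));prev=q
E
```

```text
(array([109.9, 107.8]), np.float64(196.2), np.float64(6.38))
200 6.3 [ 0.6129 -0.2179] [-0.  -0.4]
206 6.3 [ 0.6129 -0.2239] [-0.  -0.6]
214 6.3 [ 0.6128 -0.2319] [-0.01 -0.8 ]
222 6.3 [ 0.6127 -0.2399] [-0.01 -0.8 ]
230 6.3 [ 0.6127 -0.2479] [-0.01 -0.8 ]
238 6.3 [ 0.6126 -0.2559] [-0.01 -0.8 ]
239 4.5 [ 0.6051 -0.2568] [-0.75 -0.08]
239 3 [ 0.5989 -0.2564] [-0.62  0.03]
239 1.5 [ 0.5926 -0.256 ] [-0.62  0.05]
239 0 [ 0.5864 -0.2553] [-0.62  0.07]
239 -0.5 [ 0.5843 -0.255 ] [-0.21  0.03]
232 -0.5 [ 0.5852 -0.2481] [0.09 0.69]
226 -0.5 [ 0.586  -0.2421] [0.08 0.6 ]
221 -0.2 [ 0.5877 -0.2373] [0.18 0.48]
```

```bash
python3 -m handwheel '[[0,-0.4,0,0,0,0,0],[0,-0.6,0,0,0,0,0],[0,-0.8,0,0,0,0,0],[0,-0.6,0,0,0,0,0],[0,0,0,0,0,0,0],[0,0,0,0,0,0,0],[0,0,0,0,0,0,0]]'; python3 - <<'E'
from pol import *
F=[]
for i in range(3):
    snap('side','s31.png');o=robot.observe();F.append(o['force']);print(inv(1,o['eef_pos'][:2]),o['eef_pos'])
print(np.mean(F,0),o['ft_torque'],o['tool_rot'])
im=cv2.imread('pics/s31.png');cv2.imwrite('pics/c31.png',cv2.resize(im[100:170,235:315],None,fx=8,fy=8,interpolation=cv2.INTER_CUBIC))
E
```

```text
time: 29.23
eef_pos: [0.6136, -0.2363, 0.1104]
tool_rot: [[0.993, -0.115, -0.0], [-0.115, -0.993, 0.003], [-0.0, -0.003, -1.0]]
force: [-0.3, 5.5, -0.7]
gripper_width: 0.249
(array([131.8, 110.8]), np.float64(218.2), np.float64(6.53)) [ 0.6136417  -0.23617384  0.11044459]
(array([131.8, 110.8]), np.float64(218.2), np.float64(6.53)) [ 0.61363602 -0.23613878  0.11044152]
(array([131.8, 110.8]), np.float64(218.2), np.float64(6.53)) [ 0.6136321  -0.23614648  0.11048117]
[ 0.03198787  5.77141299 -0.55717121] [1.60154104 0.03076683 0.02883801] [[ 9.93384754e-01 -1.14833432e-01 -1.15314692e-04]
 [-1.14832717e-01 -9.93381256e-01  2.66980796e-03]
 [-4.21134664e-04 -2.63890462e-03 -9.99996429e-01]]
```

View pics/c31.png

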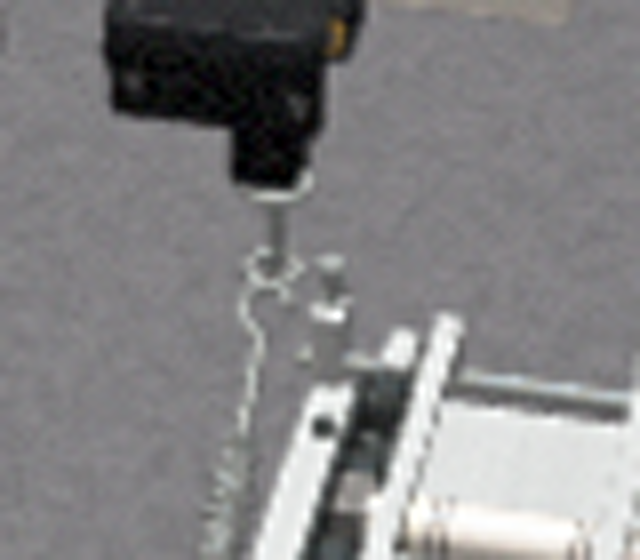

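```bash
python3 -m handwheel '[[0,-0.7,0,0,0,0,0],[0,-0.7,0,0,0,0,0],[0,-0.7,0,0,0,0,0],[0,0,0,0,0,0,0],[0,0,0,0,0,0,0],[0,0,0,0,0,0,0]]'; python3 - <<'E'
from pol import *
F=[]
for i in range(2):
    snap('side','s32.png');o=robot.observe();F.append(o['force']);print(inv(1,o['eef_pos'][:2]),o['eef_pos'])
print(np.mean(F,0),o['ft_torque'],o['tool_rot'][2])
im=cv2.imread('pics/s32.png');cv2.imwrite('pics/c32.png',cv2.resize(im[100:170,235:315],None,fx=8,fy=8,interpolation=cv2.INTER_CUBIC))
E
```

```text
time: 29.88
eef_pos: [0.6139, -0.2544, 0.1102]
tool_rot: [[0.994, -0.114, -0.0], [-0.114, -0.994, 0.006], [-0.001, -0.006, -1.0]]
force: [1.3, 9.6, 0.1]
gripper_width: 0.253
(array([149.9, 113.2]), np.float64(236.4), np.float64(6.62)) [ 0.61393751 -0.25437193  0.11025104]
(array([149.8, 113.3]), np.float64(236.3), np.float64(6.63)) [ 0.6139876  -0.25427353  0.11026143]
[-5.05440777e-04  9.98325518e+00 -4.01806833e-01] [ 2.65773971  0.01489942 -0.01852307] [-0.00108449 -0.00628513 -0.99997966]
```

View pics/c32.png

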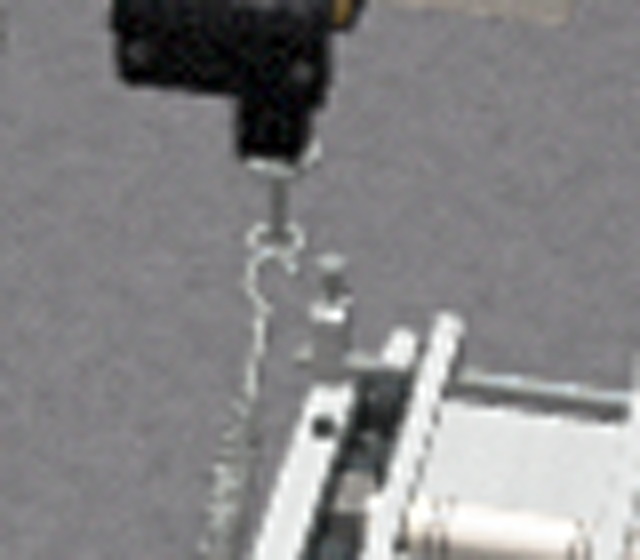

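```bash
python3 -m handwheel '[[-0.1,-0.2,0,0,0,0,0],[-0.5,-0.05,0,0,0,0,0],[-0.5,0,0,0,0,0,0],[-0.5,0.03,0,0,0,0,0],[0,0,0,0,0,0,0],[0,0,0,0,0,0,0]]'; python3 - <<'E'
from pol import *
F=[]
for i in range(2):
    snap('side','s33.png');o=robot.observe();F.append(o['force']);print(inv(1,o['eef_pos'][:2]),o['eef_pos'])
print(np.mean(F,0),o['ft_torque'],o['tool_rot'][2])
im=cv2.imread('pics/s33.png');cv2.imwrite('pics/c33.png',cv2.resize(im[100:170,235:315],None,fx=8,fy=8,interpolation=cv2.INTER_CUBIC))
E
```

```text
time: 30.48
eef_pos: [0.598, -0.2563, 0.1104]
tool_rot: [[0.994, -0.113, 0.0], [-0.113, -0.994, 0.006], [-0.001, -0.006, -1.0]]
force: [0.4, 10.5, -0.5]
gripper_width: 0.248
(array([153.6,  97.8]), np.float64(238.9), np.float64(2.83)) [ 0.59814829 -0.25628194  0.1103588 ]
(array([153.5,  97.8]), np.float64(238.8), np.float64(2.84)) [ 0.59820014 -0.25623109  0.11035982]
[ 0.99860316  9.77552491 -0.42001802] [ 2.79712792 -0.21286569 -0.0266268 ] [-5.72009544e-04 -6.52159358e-03 -9.99978571e-01]
```

View pics/c33.png

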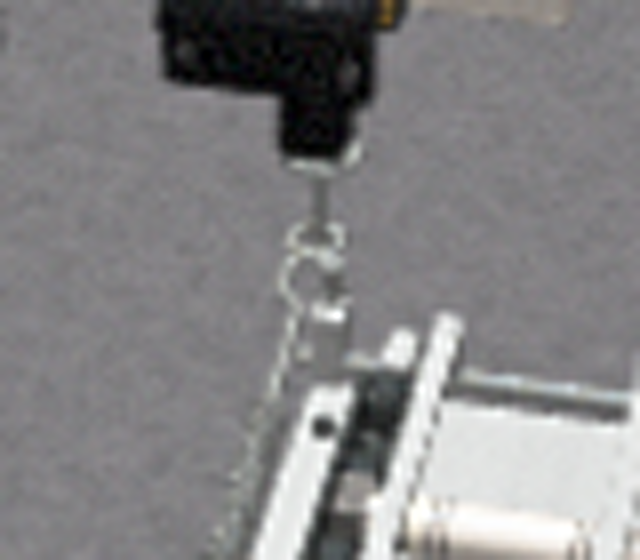

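```bash
python3 -m handwheel '[[-0.4,0.03,0,0,0,0,0],[-0.4,0.04,0,0,0,0,0],[-0.4,0.04,0,0,0,0,0],[0,0,0,0,0,0,0],[0,0,0,0,0,0,0],[0,0,0,0,0,0,0]]'; python3 - <<'E'
from pol import *
F=[]
for i in range(2):
    snap('side','s34.png');o=robot.observe();F.append(o['force']);print(inv(1,o['eef_pos'][:2]),o['eef_pos'])
print(np.mean(F,0),o['ft_torque'],o['tool_rot'][2])
im=cv2.imread('pics/s34.png');cv2.imwrite('pics/c34.png',cv2.resize(im[100:170,235:315],None,fx=8,fy=8,interpolation=cv2.INTER_CUBIC))
snap('top','t34.png');im=cv2.imread('pics/t34.png');cv2.imwrite('pics/c34t.png',cv2.resize(im[170:250,370:470],None,fx=7,fy=7,interpolation=cv2.INTER_CUBIC))
E
```

```text
time: 31.08
eef_pos: [0.5864, -0.2552, 0.1104]
tool_rot: [[0.994, -0.113, 0.001], [-0.113, -0.994, 0.006], [-0.0, -0.006, -1.0]]
force: [2.2, 10.3, -1.0]
gripper_width: 0.25
(array([153.9,  86. ]), np.float64(238.9), np.float64(0.01)) [ 0.58644552 -0.25525398  0.11041887]
(array([153.9,  86.1]), np.float64(238.9), np.float64(0.01)) [ 0.58646636 -0.25523276  0.11038351]
[ 1.21265428  9.69919118 -0.63391631] [ 2.74994343 -0.28910523 -0.03246236] [-8.18624788e-05 -6.44062520e-03 -9.99979256e-01]
```

View pics/c34.png

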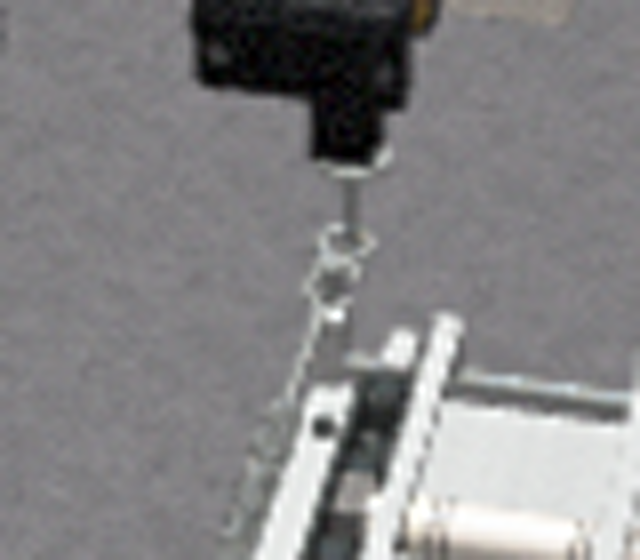

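View pics/c34t.png

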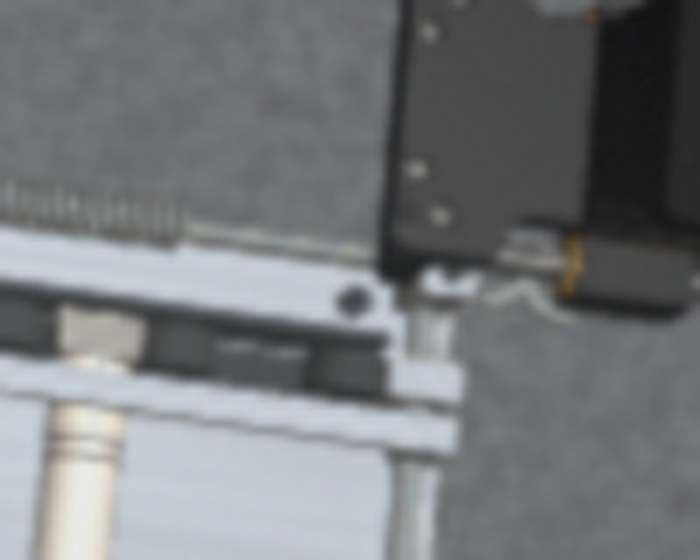

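```bash
python3 -m handwheel '[[-0.1,0.01,0,0,0,0,0],[0.05,0.4,0,0,0,0,0],[0.05,0.4,0,0,0,0,0],[0.05,0.4,0,0,0,0,0],[0,0,0,0,0,0,0],[0,0,0,0,0,0,0]]'; python3 - <<'E'
from pol import *
F=[]
for i in range(2):
    snap('side','s35.png');o=robot.observe();F.append(o['force']);print(inv(1,o['eef_pos'][:2]),o['eef_pos'])
print(np.mean(F,0),o['ft_torque'],o['tool_rot'][2])
im=cv2.imread('pics/s35.png');cv2.imwrite('pics/c35.png',cv2.resize(im[100:170,235:315],None,fx=8,fy=8,interpolation=cv2.INTER_CUBIC))
E
```

```text
time: 31.73
eef_pos: [0.5869, -0.2443, 0.1106]
tool_rot: [[0.994, -0.113, 0.001], [-0.113, -0.994, 0.004], [0.0, -0.004, -1.0]]
force: [1.9, 7.7, -0.7]
gripper_width: 0.249
(array([143.2,  85.2]), np.float64(228.2), np.float64(-0.21)) [ 0.58684835 -0.2445237   0.110523  ]
(array([143.4,  85.2]), np.float64(228.4), np.float64(-0.21)) [ 0.58680382 -0.244652    0.11051029]
[ 1.06642441  7.15933993 -1.09645456] [ 2.13584879 -0.25818683 -0.01054167] [ 3.37300208e-04 -4.35472045e-03 -9.99990461e-01]
```

View pics/c35.png

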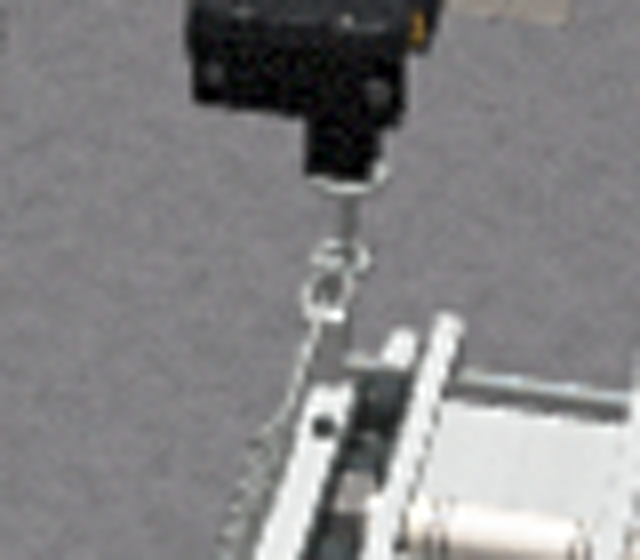

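```bash
python3 -m handwheel '[[0.03,0.3,0,0,0,0,0],[0.03,0.25,0,0,0,0,0],[0,0,0,0,0,0,0],[0,0,0,0,0,0,0]]'; python3 - <<'E'
from pol import *
F=[]
for i in range(3):
    snap('side','s36.png');o=robot.observe();F.append(o['force']);
print(inv(1,o['eef_pos'][:2]),o['eef_pos'])
print(np.mean(F,0),o['ft_torque'],o['tool_rot'][2])
im=cv2.imread('pics/s36.png');cv2.imwrite('pics/c36.png',cv2.resize(im[100:170,235:315],None,fx=8,fy=8,interpolation=cv2.INTER_CUBIC))
E
```

```text
time: 32.17
eef_pos: [0.5869, -0.2419, 0.1106]
tool_rot: [[0.993, -0.115, 0.001], [-0.115, -0.993, 0.001], [0.001, -0.001, -1.0]]
force: [1.0, 5.2, -1.1]
gripper_width: 0.248
(array([140.7,  84.9]), np.float64(225.7), np.float64(-0.28)) [ 0.58687831 -0.24191625  0.11058554]
[ 1.30165441  5.25688144 -1.11057195] [ 1.52194319 -0.30183458 -0.05205215] [ 5.23258191e-04 -1.28452760e-03 -9.99999038e-01]
```

View pics/c36.png

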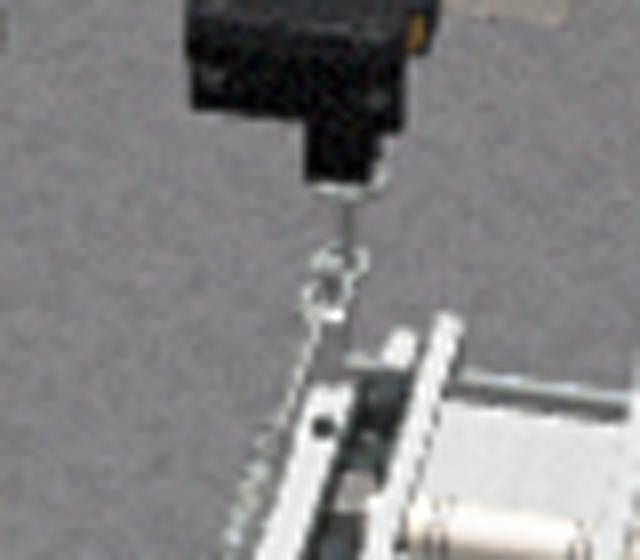

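```bash
python3 -m handwheel '[[0.03,0.3,0,0,0,0,0],[0.02,0.2,0,0,0,0,0],[0,0,0,0,0,0,0],[0,0,0,0,0,0,0]]'; python3 - <<'E'
from pol import *
F=[]
for i in range(3):
    snap('side','s37.png');o=robot.observe();F.append(o['force']);
print(inv(1,o['eef_pos'][:2]),o['eef_pos'])
print(np.mean(F,0),o['ft_torque'],o['tool_rot'][2])
im=cv2.imread('pics/s37.png');cv2.imwrite('pics/c37.png',cv2.resize(im[100:170,235:315],None,fx=8,fy=8,interpolation=cv2.INTER_CUBIC))
snap('wrist','w37.png')
E
```

```text
time: 32.65
eef_pos: [0.5865, -0.2392, 0.1106]
tool_rot: [[0.993, -0.117, -0.0], [-0.117, -0.993, -0.002], [-0.0, 0.002, -1.0]]
force: [-0.9, 0.0, -1.7]
gripper_width: 0.249
(array([137.4,  84.3]), np.float64(222.4), np.float64(-0.43)) [ 0.58669496 -0.23858021  0.11054304]
[ 0.47921289 -0.06837521 -1.50116192] [0.01437328 0.05015116 0.03196111] [-1.22304488e-04  1.04019460e-03 -9.99999452e-01]
```

View pics/c37.png

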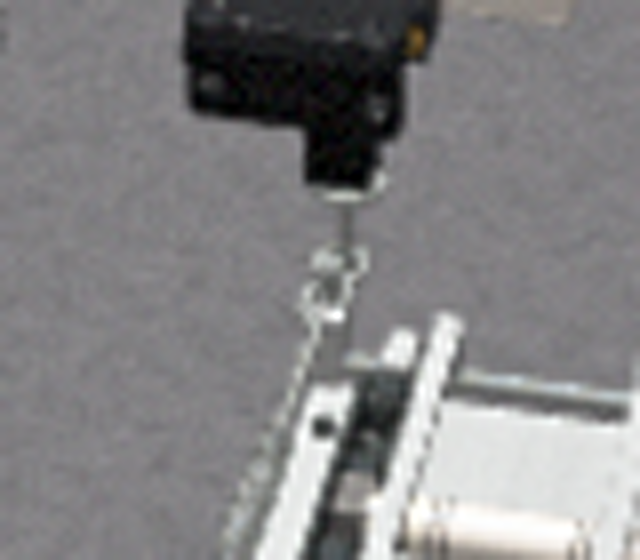

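```bash
python3 -m handwheel '[[0.15,0.13,0,0,0,0,0],[0,0,0,0,0,0,0],[0,0,0.5,0,0,0,0],[0,0,0.7,0,0,0,0],[0,0,1,0,0,0,0]]';python3 -m handwheel '[[0,0,2,0,0,0,0],[0,0,3,0,0,0,0],[0,0,1.5,0,0,0,0],[-1,0,0,0,0,0,0],[-3.5,0,0,0,0,0,0],[-3.5,0,0,0,0,0,0],[0,0,0,0,0,0,0],[0,0,0,0,0,0,0],[0,0,0,0,0,0,0]]'; python3 - <<'E'
from pol import *
o=robot.observe();snap('side','s38.png');snap('wrist','w38.png');np.save('w38.npy',{k:o[k] for k in('eef_pos','tool_rot')});snap('top','t38.png')
print(o['eef_pos'],o['force'])
im=cv2.imread('pics/w38.png');cv2.imwrite('pics/c38.png',cv2.resize(im[60:240,60:420],None,fx=2.2,fy=3.2,interpolation=cv2.INTER_CUBIC))
E
```

```text
time: 33.27
eef_pos: [0.5881, -0.2362, 0.1327]
tool_rot: [[0.993, -0.116, -0.001], [-0.116, -0.993, 0.0], [-0.001, -0.0, -1.0]]
force: [0.1, -0.1, -1.2]
gripper_width: 0.25
time: 34.02
eef_pos: [0.5083, -0.2365, 0.1977]
tool_rot: [[0.993, -0.116, 0.001], [-0.116, -0.993, -0.001], [0.001, 0.001, -1.0]]
force: [0.4, -0.1, -1.5]
gripper_width: 0.25
[ 0.50831363 -0.23648261  0.19772367] [ 0.41163921 -0.14212378 -1.49338212]
```

View pics/c38.png

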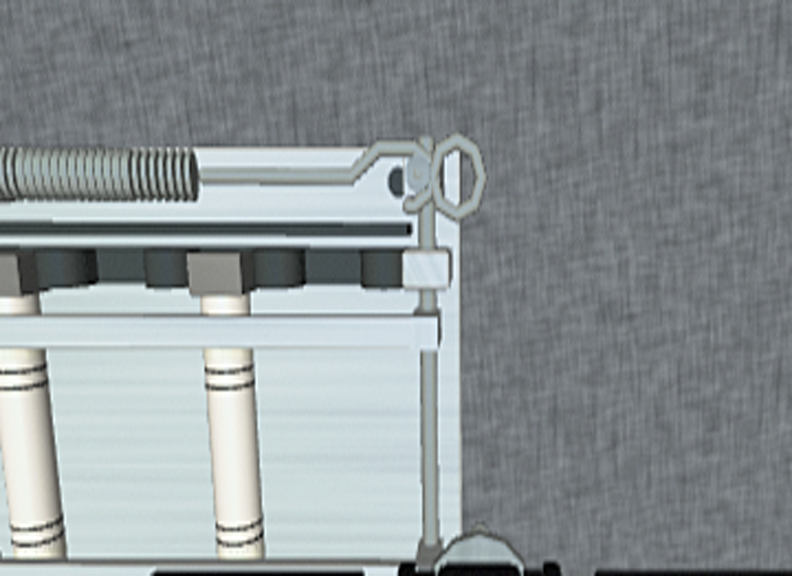

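View pics/t38.png

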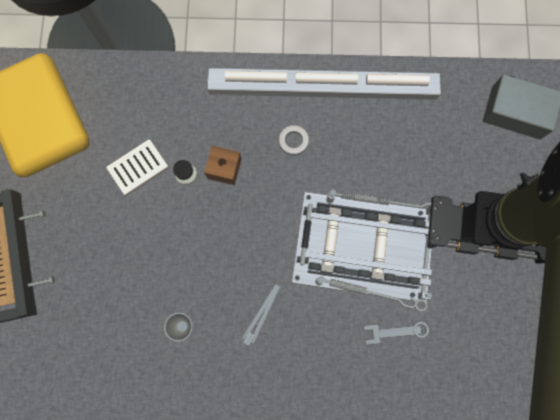

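```bash
python3 -m handwheel '[[-2.5,1.1,0,0,0,0,0],[-2.5,1.1,0,0,0,0,0],[-2.5,1.1,0,0,0,0,0],[-2,0.8,0,0,0,0,0],[-1.3,0.65,0,0,0,0,0],[0,0,-2,0,0,0,0],[0,0,-1.7,0,0,0,0],[0,0,0,0,0,0,0],[0,0,0,0,0,0,0],[0,0,0,0,0,0,0],[0,0,0,0,0,0,0]]'; python3 - <<'E'
from pol import *
o=robot.observe();snap('side','s39.png');snap('top','t39.png')
print(o['eef_pos'],o['force'],o['tool_rot'],o['joint_positions'])
o=robot.observe();print(inv(-1,o['eef_pos'][:2]),o['eef_pos'])
im=cv2.imread('pics/s39.png');cv2.imwrite('pics/c39.png',cv2.resize(im[90:190,290:380],None,fx=7,fy=6,interpolation=cv2.INTER_CUBIC))
im=cv2.imread('pics/t39.png');cv2.imwrite('pics/c39t.png',cv2.resize(im[240:340,370:490],None,fx=6,fy=6,interpolation=cv2.INTER_CUBIC))
E
```

```text
time: 35.08
eef_pos: [0.4016, -0.189, 0.1616]
tool_rot: [[0.993, -0.115, 0.002], [-0.115, -0.993, -0.0], [0.002, 0.0, -1.0]]
force: [0.6, 0.3, -0.7]
gripper_width: 0.248
[ 0.4016245  -0.18896339  0.16157373] [ 0.55756494  0.28601643 -0.71551156] [[ 9.93329848e-01 -1.15297163e-01  1.54172415e-03]
 [-1.15296603e-01 -9.93331009e-01 -4.47121324e-04]
 [ 1.58299423e-03  2.66383399e-04 -9.99998712e-01]] [ 0.98319254 -0.0674476  -0.57528703  1.99938481 -0.03960894  1.19749726
 -1.26301319]
(array([ 109.8, -105.6]), np.float64(195.8), np.float64(5.74)) [ 0.40128524 -0.18902198  0.16137487]
```

View pics/c39.png

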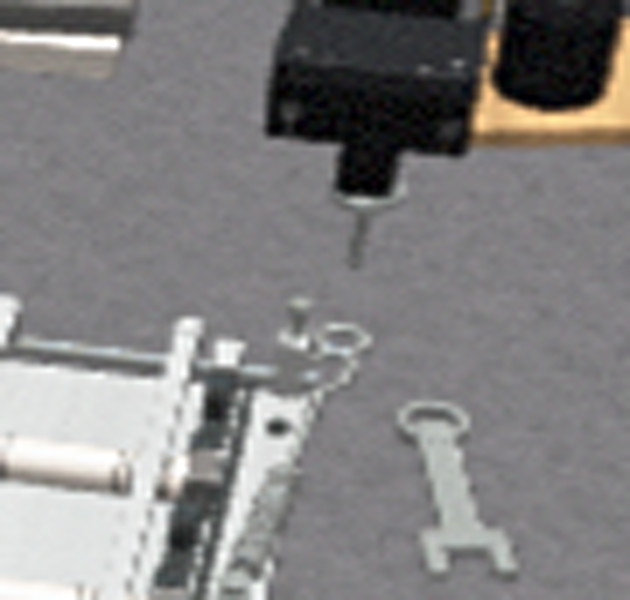

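View pics/c39t.png

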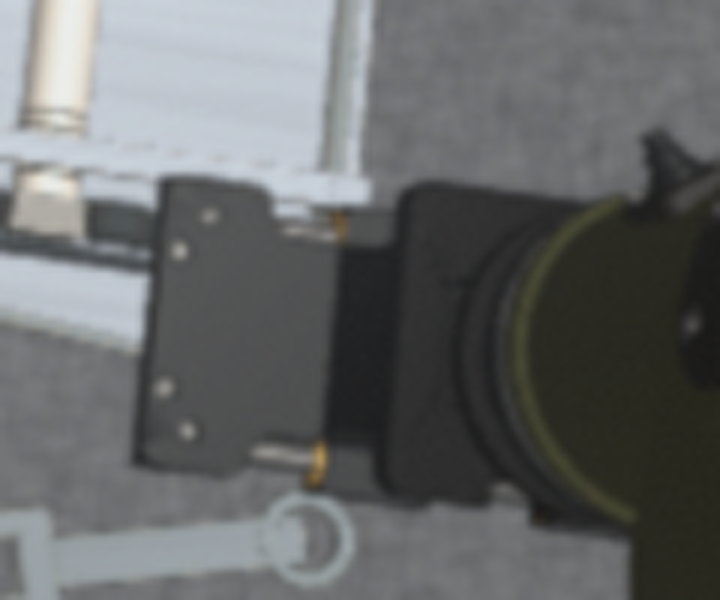

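```bash
python3 - <<'E'
from pol import *
s=cam('side')
p=np.array([.4013,-.1890,.1614])
print(proj(s,[p+[0,0,-.0546],p+[0,0,-.0546-.0418], [.4000,-.189,.065],[.4020,-.189,.065]]))
# far check: hover far, tip obs (235+268/8,100+192/8)  TCP .6131,-.2162,.1608 ; ring obs (235+267/8, 100+292/8)
print(proj(s,[[.6131,-.2162,.1608-.0546],[.6130,-.2140,.065]]),235+268/8,235+267/8, 100+192/8,100+292/8)
E
```

```text
[[339.33734311 134.72793287]
 [337.6759485  146.28003127]
 [338.11518144 146.30976871]
 [337.43945896 146.26402018]]
[[267.70883591 124.69982442]
 [267.7105866  136.48639332]] 268.5 268.375 124.0 136.5
```

```bash
python3 -m handwheel '[[0,0,-1.2,0,0,0,0],[0,0,-1.2,0,0,0,0],[0,0,-1,0,0,0,0],[0,0,0,0,0,0,0],[0,0,0,0,0,0,0],[0,0,0,0,0,0,0]]'; python3 - <<'E'
from pol import *
o=robot.observe();snap('side','s40.png');snap('wrist','w40.png')
o=robot.observe();print(inv(-1,o['eef_pos'][:2]),o['eef_pos'],o['force'])
im=cv2.imread('pics/s40.png');cv2.imwrite('pics/c40.png',cv2.resize(im[110:170,310:370],None,fx=10,fy=9,interpolation=cv2.INTER_CUBIC))
E
```

```text
time: 35.68
eef_pos: [0.4009, -0.189, 0.1271]
tool_rot: [[0.993, -0.116, 0.001], [-0.116, -0.993, -0.0], [0.001, 0.0, -1.0]]
force: [-0.1, 0.4, -0.1]
gripper_width: 0.248
(array([ 109.9, -105.8]), np.float64(195.9), np.float64(5.81)) [ 0.40103972 -0.18909264  0.12726881] [ 0.52088724  0.69534686 -1.49946661]
```

View pics/c40.png

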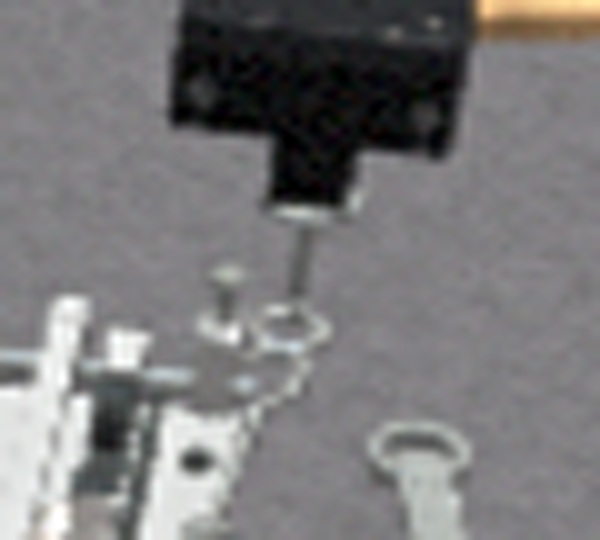

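```bash
python3 -m handwheel '[[0,0.05,-0.4,0,0,0,0],[0,0,-0.4,0,0,0,0],[0,0,0,0,0,0,0]]'; python3 -m handwheel '[[0,0,-0.4,0,0,0,0],[0,0,-0.5,0,0,0,0],[0,0,0,0,0,0,0],[0,0,0,0,0,0,0]]'; python3 - <<'E'
from pol import *
o=robot.observe();snap('side','s41.png')
o=robot.observe();print(inv(-1,o['eef_pos'][:2]),o['eef_pos'],o['force'],o['ft_torque'])
im=cv2.imread('pics/s41.png');cv2.imwrite('pics/c41.png',cv2.resize(im[110:170,310:370],None,fx=10,fy=9,interpolation=cv2.INTER_CUBIC))
c=o['eef_pos'][:2]
for r,d in [(200,5.9),(216,5.9),(238,5.9),(239.5,5.9),(239.5,4),(239.5,2),(239.5,0),(239.5,-.3),(228,-.3),(221,0)]:
    q=P(-1,r,d);print(r,d,q.round(4),((q-c)*100).round(2));c=q
E
```

```text
time: 36.03
eef_pos: [0.3999, -0.1881, 0.1178]
tool_rot: [[0.993, -0.116, -0.001], [-0.116, -0.993, 0.001], [-0.001, -0.0, -1.0]]
force: [-0.2, 0.0, -1.2]
gripper_width: 0.247
time: 36.37
eef_pos: [0.4001, -0.1881, 0.109]
tool_rot: [[0.993, -0.116, -0.001], [-0.116, -0.993, 0.001], [-0.001, -0.0, -1.0]]
force: [-0.4, 0.4, -0.5]
gripper_width: 0.248
(array([ 109.1, -106.6]), np.float64(195.2), np.float64(6.06)) [ 0.40037164 -0.18822748  0.10931479] [ 0.08846592 -0.09228796 -1.39273833] [-0.00554443  0.06043464  0.01020931]
200 5.9 [ 0.3998 -0.193 ] [-0.05 -0.48]
216 5.9 [ 0.3964 -0.2086] [-0.35 -1.56]
238 5.9 [ 0.3915 -0.2301] [-0.48 -2.15]
239.5 5.9 [ 0.3912 -0.2315] [-0.03 -0.15]
239.5 4 [ 0.399  -0.2332] [ 0.78 -0.16]
239.5 2 [ 0.4072 -0.2346] [ 0.82 -0.14]
239.5 0 [ 0.4155 -0.2357] [ 0.83 -0.11]
239.5 -0.3 [ 0.4168 -0.2358] [ 0.12 -0.01]
228 -0.3 [ 0.4181 -0.2244] [0.13 1.14]
221 0 [ 0.4177 -0.2173] [-0.04  0.71]
```

View pics/c41.png

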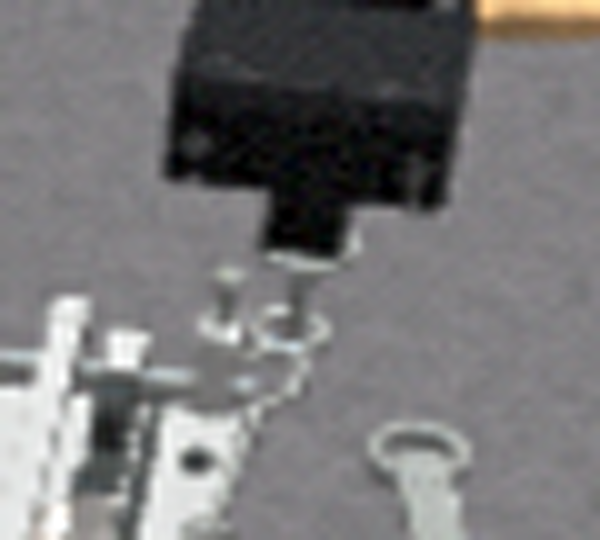

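Ball is in the near ring. Pull outwards along the spring.

```bash
python3 -m handwheel '[[-0.05,-0.48,0,0,0,0,0],[-0.12,-0.52,0,0,0,0,0],[-0.12,-0.52,0,0,0,0,0],[-0.12,-0.52,0,0,0,0,0],[0,0,0,0,0,0,0],[0,0,0,0,0,0,0]]'; python3 - <<'E'
from pol import *
F=[]
for i in range(2):
    snap('side','s42.png');o=robot.observe();F.append(o['force']);
print(inv(-1,o['eef_pos'][:2]),o['eef_pos'],np.mean(F,0),o['ft_torque'])
im=cv2.imread('pics/s42.png');cv2.imwrite('pics/c42.png',cv2.resize(im[110:170,310:370],None,fx=10,fy=9,interpolation=cv2.INTER_CUBIC))
E
```

```text
time: 36.92
eef_pos: [0.3965, -0.208, 0.1094]
tool_rot: [[0.993, -0.116, -0.0], [-0.116, -0.993, 0.002], [-0.0, -0.002, -1.0]]
force: [1.8, 5.9, -0.6]
gripper_width: 0.247
(array([ 129. , -108.1]), np.float64(215.1), np.float64(5.9)) [ 0.3965588  -0.20776788  0.10940948] [ 0.77401886  4.60931141 -0.61877201] [ 1.52201053 -0.28900245 -0.03170647]
```

View pics/c42.png

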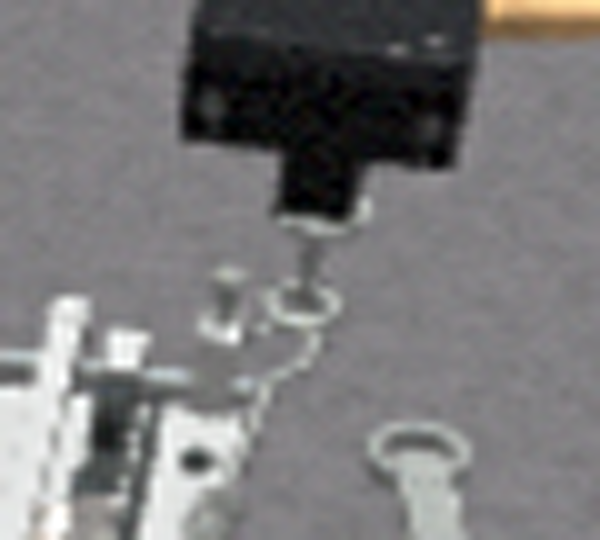

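Following. Pull to about r = 239.

```bash
python3 -m handwheel '[[-0.15,-0.7,0,0,0,0,0],[-0.15,-0.7,0,0,0,0,0],[-0.15,-0.7,0,0,0,0,0],[-0.06,-0.35,0,0,0,0,0],[0,0,0,0,0,0,0],[0,0,0,0,0,0,0]]'; python3 - <<'E'
from pol import *
F=[]
for i in range(2):
    snap('side','s43.png');o=robot.observe();F.append(o['force']);
print(inv(-1,o['eef_pos'][:2]),o['eef_pos'],np.mean(F,0),o['ft_torque'])
im=cv2.imread('pics/s43.png');cv2.imwrite('pics/c43.png',cv2.resize(im[110:170,310:370],None,fx=10,fy=9,interpolation=cv2.INTER_CUBIC))
E
```

```text
time: 37.52
eef_pos: [0.3918, -0.2301, 0.1091]
tool_rot: [[0.993, -0.115, -0.0], [-0.115, -0.993, 0.005], [-0.001, -0.005, -1.0]]
force: [2.3, 9.7, -0.3]
gripper_width: 0.246
(array([ 151.6, -110.2]), np.float64(237.8), np.float64(5.84)) [ 0.39181676 -0.22994809  0.10909113] [ 2.75476929  9.8023161  -0.56575193] [ 2.61977468 -0.5528947  -0.02363811]
```

View pics/c43.png

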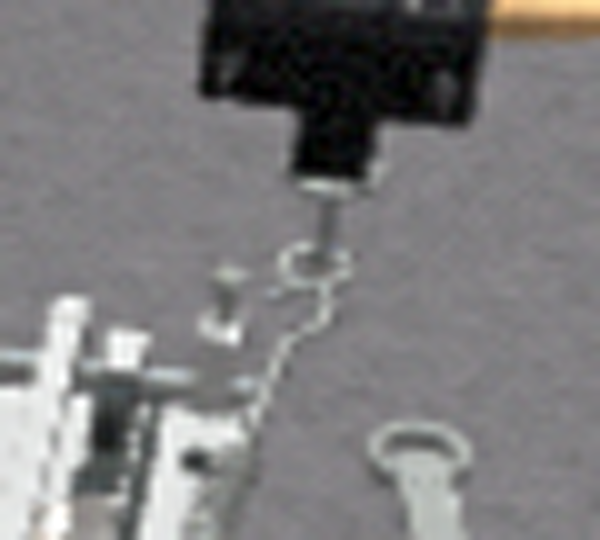

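```bash
python3 -m handwheel '[[0.4,-0.11,0,0,0,0,0],[0.4,-0.08,0,0,0,0,0],[0.4,-0.07,0,0,0,0,0],[0.4,-0.07,0,0,0,0,0],[0.4,-0.06,0,0,0,0,0],[0.4,-0.05,0,0,0,0,0],[0,0,0,0,0,0,0],[0,0,0,0,0,0,0],[0,0,0,0,0,0,0]]'; python3 - <<'E'
from pol import *
F=[]
for i in range(2):
    snap('side','s44.png');o=robot.observe();F.append(o['force']);
print(inv(-1,o['eef_pos'][:2]),o['eef_pos'],np.mean(F,0),o['ft_torque'])
im=cv2.imread('pics/s44.png');cv2.imwrite('pics/c44.png',cv2.resize(im[110:170,310:370],None,fx=10,fy=9,interpolation=cv2.INTER_CUBIC))
E
```

```text
time: 38.37
eef_pos: [0.4156, -0.234, 0.1089]
tool_rot: [[0.993, -0.114, -0.001], [-0.114, -0.993, 0.005], [-0.002, -0.005, -1.0]]
force: [1.7, 9.8, 0.1]
gripper_width: 0.246
(array([152.8, -86.1]), np.float64(237.8), np.float64(0.03)) [ 0.4156067  -0.2340061   0.10897797] [ 1.49929415  9.633393   -0.4833802 ] [ 2.69246974 -0.33878076  0.00988725]
```

View pics/c44.png

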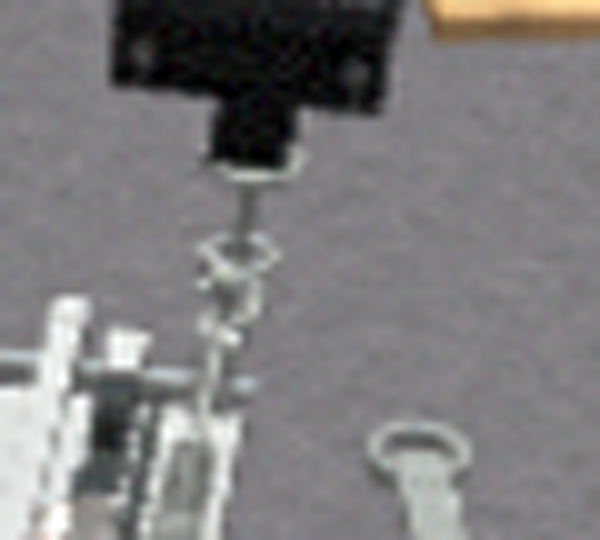

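```bash
python3 -m handwheel '[[0.15,-0.02,0,0,0,0,0],[0.05,0.4,0,0,0,0,0],[0.05,0.4,0,0,0,0,0],[0.04,0.35,0,0,0,0,0],[0,0,0,0,0,0,0],[0,0,0,0,0,0,0]]'; python3 - <<'E'
from pol import *
F=[]
for i in range(2):
    snap('side','s45.png');o=robot.observe();F.append(o['force']);
print(inv(-1,o['eef_pos'][:2]),o['eef_pos'],np.mean(F,0),o['ft_torque'])
im=cv2.imread('pics/s45.png');cv2.imwrite('pics/c45.png',cv2.resize(im[110:170,310:370],None,fx=10,fy=9,interpolation=cv2.INTER_CUBIC))
E
```

```text
time: 38.97
eef_pos: [0.4184, -0.2236, 0.1092]
tool_rot: [[0.993, -0.114, -0.001], [-0.114, -0.993, 0.003], [-0.001, -0.003, -1.0]]
force: [0.8, 8.1, -1.0]
gripper_width: 0.248
(array([142.4, -84.6]), np.float64(227.4), np.float64(-0.35)) [ 0.41832207 -0.22380708  0.10917269] [0.7867584  7.50579733 0.02963043] [ 2.11789484 -0.24533846 -0.04351457]
```

View pics/c45.png

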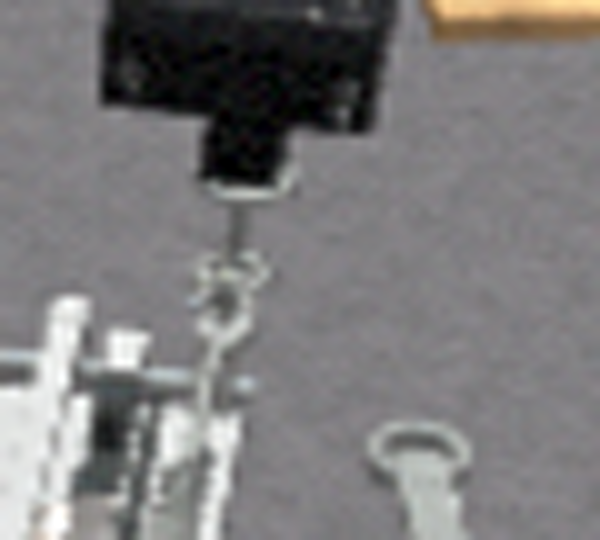

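```bash
python3 -m handwheel '[[0.03,0.3,0,0,0,0,0],[0.02,0.25,0,0,0,0,0],[0,0,0,0,0,0,0],[0,0,0,0,0,0,0]]'; python3 -m handwheel '[[0,0.3,0,0,0,0,0],[0,0.2,0,0,0,0,0],[0,0,0,0,0,0,0],[0,0,0,0,0,0,0]]';python3 - <<'E'
from pol import *
F=[]
for i in range(2):
    snap('side','s46.png');o=robot.observe();F.append(o['force']);
print(inv(-1,o['eef_pos'][:2]),o['eef_pos'],np.mean(F,0),o['ft_torque'])
im=cv2.imread('pics/s46.png');cv2.imwrite('pics/c46.png',cv2.resize(im[110:170,310:370],None,fx=10,fy=9,interpolation=cv2.INTER_CUBIC))
E
```

```text
time: 39.4
eef_pos: [0.4185, -0.2213, 0.1095]
tool_rot: [[0.993, -0.116, -0.0], [-0.116, -0.993, -0.001], [-0.0, 0.001, -1.0]]
force: [0.3, 2.3, -0.6]
gripper_width: 0.248
time: 39.73
eef_pos: [0.4186, -0.2161, 0.1096]
tool_rot: [[0.993, -0.116, 0.0], [-0.116, -0.993, -0.001], [0.0, 0.001, -1.0]]
force: [0.5, 0.2, -1.9]
gripper_width: 0.249
(array([134.7, -85.2]), np.float64(219.7), np.float64(-0.22)) [ 0.41866226 -0.21613396  0.10959742] [-0.26360526 -0.43338886 -0.97038327] [ 0.09230199 -0.02556913 -0.03129595]
```

View pics/c46.png

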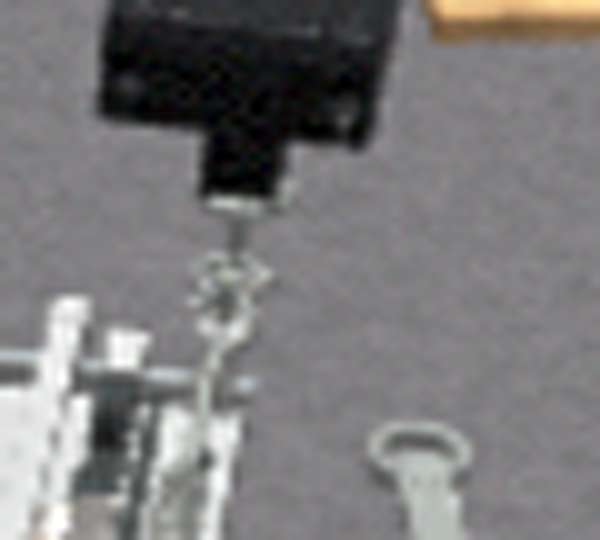

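```bash
python3 -m handwheel '[[0,0,0.5,0,0,0,0],[0,0,0.7,0,0,0,0],[0,0,1.5,0,0,0,0],[0,0,2.5,0,0,0,0],[0,0,3,0,0,0,0],[2,2.5,1,0,0,0,0],[2,3.4,0,0,0,0,0],[2,3.4,0,0,0,0,0],[2,3.4,0,0,0,0,0],[2,3.4,0,0,0,0,0],[2,3.4,0,0,0,0,0],[2,3.4,0,0,0,0,0],[2,3.4,0,0,0,0,0],[2,3.4,0,0,0,0,0],[0,0,0,0,0,0,0],[0,0,0,0,0,0,0],[0,0,0,0,0,0,0]]';python3 - <<'E'
from pol import *
o=robot.observe();snap('side','s47.png');snap('top','t47.png');snap('wrist','w47.png')
print(o['eef_pos'],o['force'])
im=cv2.imread('pics/t47.png');cv2.imwrite('pics/c47.png',cv2.resize(im[180:315,280:450],None,fx=4.7,fy=4.4,interpolation=cv2.INTER_CUBIC))
E
```

```text
time: 41.25
eef_pos: [0.5987, 0.0807, 0.2016]
tool_rot: [[0.993, -0.116, -0.0], [-0.116, -0.993, -0.001], [-0.0, 0.001, -1.0]]
force: [-0.5, -0.4, -0.8]
gripper_width: 0.248
[0.59865862 0.08069051 0.20160176] [-0.54436854 -0.36587055 -0.84591451]
```

View pics/c47.png

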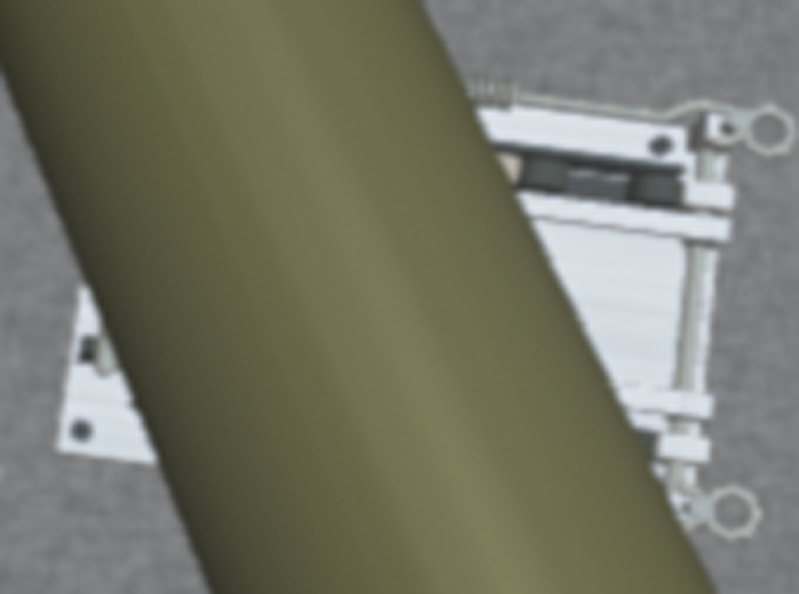

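View pics/s47.png

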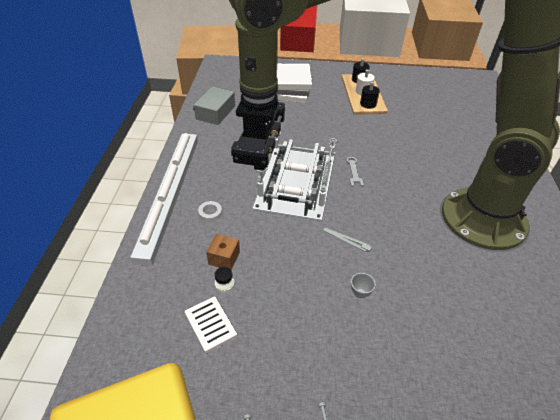

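```bash
python3 -m handwheel '[[2,3,0,0,0,-0.04,0],[2,3,0,0,0,-0.06,0],[2,3,0,0,0,-0.04,0],[1.9,3,0,0,0,-0.04,0],[0,0.6,-2,0,0,0,0],[0,0,-3,0,0,0,0],[0,0,-3,0,0,0,0],[0,0,0,0,0,0,0],[0,0,0,0,0,0,0],[0,0,0,0,0,0,0],[0,0,0,0,0,0,0]]';python3 - <<'E'
from pol import *
o=robot.observe();snap('side','s48.png');snap('wrist','w48.png');snap('top','t48.png')
print(o['eef_pos'],o['force'],o['tool_rot'][0]);print(robot.observe()['eef_pos'])
im=cv2.imread('pics/s48.png');cv2.imwrite('pics/c48.png',cv2.resize(im[190:280,180:280],None,fx=7,fy=6,interpolation=cv2.INTER_CUBIC))
s=cam('side');print(proj(s,[[.6772,.2068,.05]]))
E
```

```text
time: 42.32
eef_pos: [0.6792, 0.207, 0.1246]
tool_rot: [[0.956, -0.293, 0.004], [-0.293, -0.956, 0.001], [0.004, -0.002, -1.0]]
force: [-0.5, 1.1, -1.2]
gripper_width: 0.248
[0.67923872 0.2069762  0.12461119] [-0.47406306  1.09469255 -1.23893689] [ 0.95603462 -0.29322565  0.00406495]
[0.67864887 0.20730298 0.12369969]
[[221.95819261 245.04799723]]
```

View pics/c48.png

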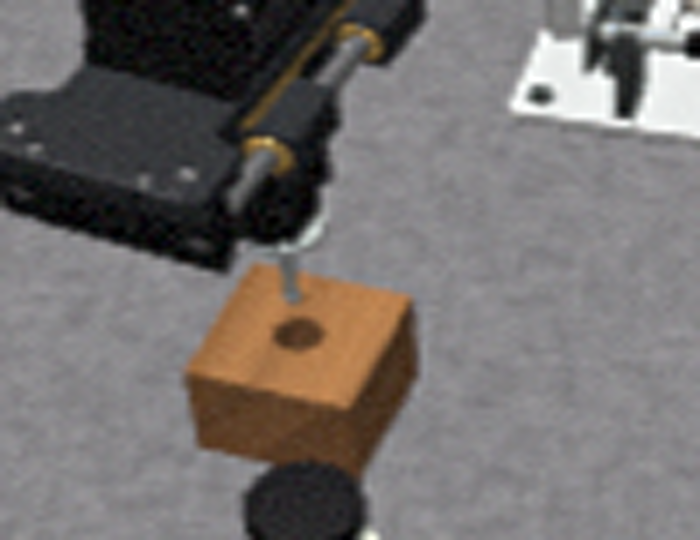

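View pics/w48.png

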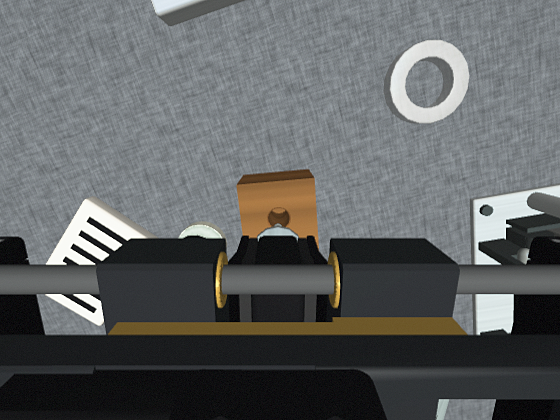

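```bash
python3 -m handwheel '[[-0.05,0,-1.2,0,0,0,0],[0,0,-1.2,0,0,0,0],[0,0,-1.2,0,0,0,0],[0,0,-1.2,0,0,0,0],[0,0,-0.7,0,0,0,0],[0,0,0,0,0,0,0],[0,0,0,0,0,0,0]]';python3 - <<'E'
from pol import *
o=robot.observe();print(o['eef_pos'],o['force'])
E
```

```text
time: 43.05
eef_pos: [0.6767, 0.2071, 0.0655]
tool_rot: [[0.957, -0.292, -0.002], [-0.292, -0.957, -0.0], [-0.002, 0.001, -1.0]]
force: [0.1, 0.1, -0.8]
gripper_width: 0.25
[0.67668746 0.20710545 0.06546242] [ 0.12337545  0.11168586 -0.80644938]
```

```bash
python3 -m handwheel '[[0.05,0,-0.3,0,0,0,0],[0,0,-0.1,0,0,0,0],[0,0,0,0,0,0,0],[0,0,0,0,0,0,0]]'; python3 - <<'E'
from pol import *
o=robot.observe();snap('side','s49.png');print(o['eef_pos'],o['force'])
im=cv2.imread('pics/s49.png');cv2.imwrite('pics/c49.png',cv2.resize(im[190:280,180:280],None,fx=7,fy=6,interpolation=cv2.INTER_CUBIC))
E
```

```text
time: 43.38
eef_pos: [0.6779, 0.2072, 0.0629]
tool_rot: [[0.956, -0.292, 0.001], [-0.292, -0.956, 0.0], [0.0, -0.0, -1.0]]
force: [0.3, -0.1, -0.5]
gripper_width: 0.249
[0.67791177 0.20723283 0.06292046] [ 0.25320322 -0.1033117  -0.49455788]
```

View pics/c49.png

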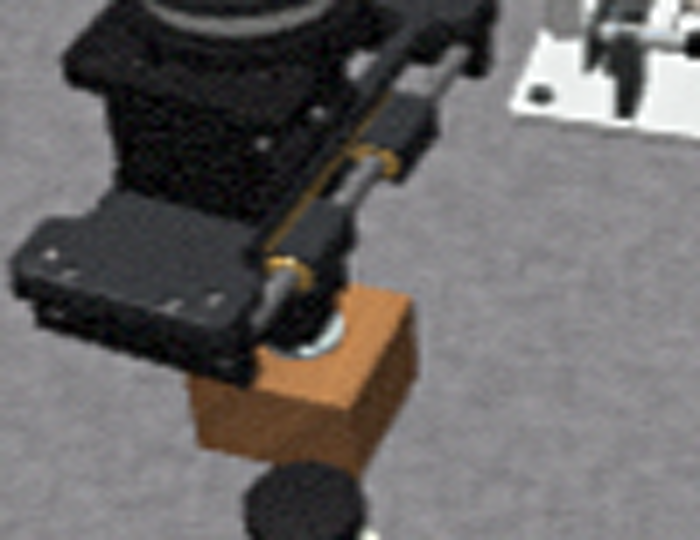

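Close to seated; another 1.5 mm, then release gently and back off upwards.

```bash
python3 -m handwheel '[[0,0,-0.15,0,0,0,0],[0,0,0,0,0,0,0],[0,0,0,0,0,0,0.3],[0,0,0,0,0,0,0.4],[0,0,0,0,0,0,0.4],[0,0,0,0,0,0,0.4],[0,0,0,0,0,0,0.4]]' 10; python3 -m handwheel '[[0,0,1,0,0,0,0.4],[0,0,2,0,0,0,0.4],[0,0,3,0,0,0,0.4],[0,0,3.5,0,0,0,0.4],[-2,0,3.5,0,0,0,0.4],[-4,0,1,0,0,0,0.4],[-4,0,0,0,0,0,0.4],[0,0,0,0,0,0,0.4],[0,0,0,0,0,0,0.4],[0,0,0,0,0,0,0.4]]';python3 - <<'E'
from pol import *
o=robot.observe();snap('side','s50.png');snap('wrist','w50.png');np.save('w50.npy',{k:o[k] for k in('eef_pos','tool_rot')});print(o['eef_pos'],o['force'])
im=cv2.imread('pics/s50.png');cv2.imwrite('pics/c50.png',cv2.resize(im[130:290,180:350],None,fx=4.5,fy=3.7,interpolation=cv2.INTER_CUBIC))
E
```

```text
time: 44.02
eef_pos: [0.6777, 0.2071, 0.061]
tool_rot: [[0.956, -0.292, -0.0], [-0.292, -0.956, -0.0], [-0.0, 0.0, -1.0]]
force: [-0.2, -0.2, -0.1]
gripper_width: 0.392
time: 44.85
eef_pos: [0.5784, 0.2067, 0.202]
tool_rot: [[0.956, -0.292, 0.002], [-0.292, -0.956, -0.001], [0.002, 0.0, -1.0]]
force: [-0.3, -0.4, -0.9]
gripper_width: 0.4
[0.57841965 0.20672435 0.20200792] [-0.27003873 -0.44932455 -0.8912723 ]
```

View pics/c50.png

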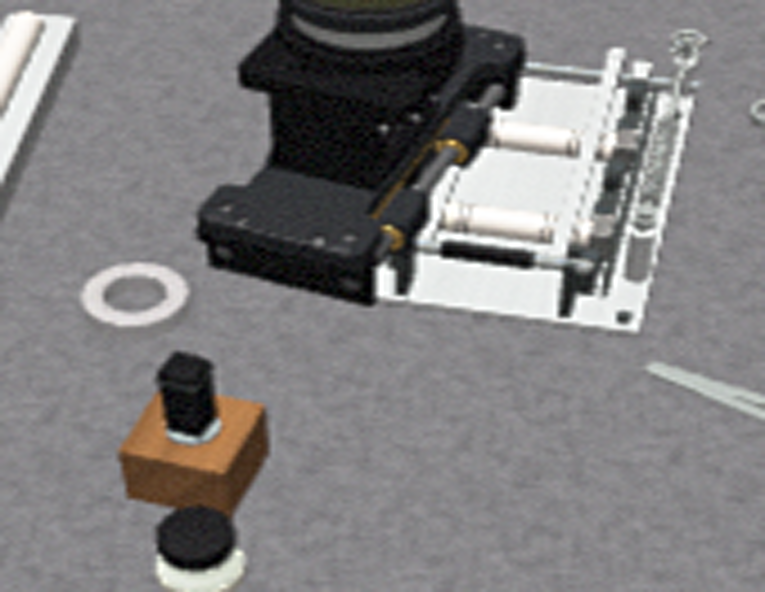

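View pics/w50.png

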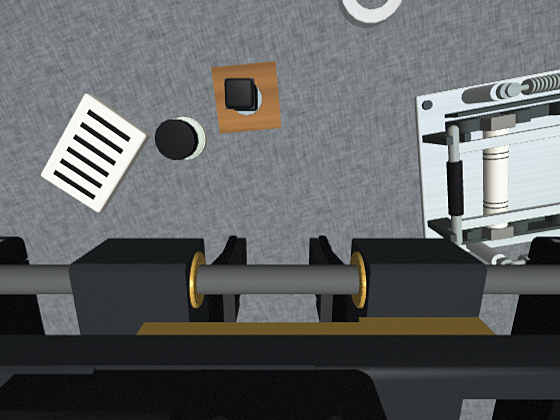

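```bash
python3 -m handwheel '[[-1,2,3,0,0,0,0.4],[-2,3,1,0,0,0,0.4],[-2,3.3,0,0,0,0,0.4],[-1,3.5,0,0,0,0,0.4],[-1,3.5,0,0,0,0,0.4],[0,0,0,0,0,0,0.4],[0,0,0,0,0,0,0.4],[0,0,0,0,0,0,0.4],[0,0,0,0,0,0,0.4]]';python3 - <<'E'
from pol import *
o=robot.observe();snap('side','s51.png');snap('top','t51.png');print(o['eef_pos'],o['force'],np.abs(o['dq']).max())
im=cv2.imread('pics/t51.png');cv2.imwrite('pics/c51.png',cv2.resize(im[180:315,280:450],None,fx=4.7,fy=4.4,interpolation=cv2.INTER_CUBIC))
im=cv2.imread('pics/s51.png');cv2.imwrite('pics/c51s.png',cv2.resize(im[125:215,245:350],None,fx=6,fy=6,interpolation=cv2.INTER_CUBIC))
E
```

```text
time: 45.7
eef_pos: [0.5101, 0.3565, 0.2405]
tool_rot: [[0.956, -0.295, -0.0], [-0.295, -0.956, -0.001], [-0.0, 0.001, -1.0]]
force: [-0.4, -0.5, -0.2]
gripper_width: 0.4
[0.51008877 0.35648588 0.24053073] [-0.40210274 -0.54340719 -0.1690508 ] 0.035194235574486726
```

View pics/c51.png

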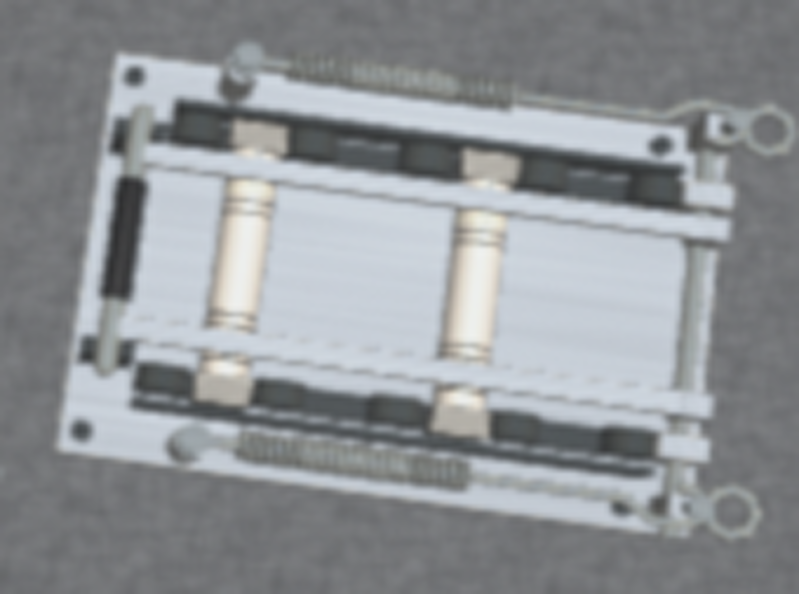

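View pics/c51s.png

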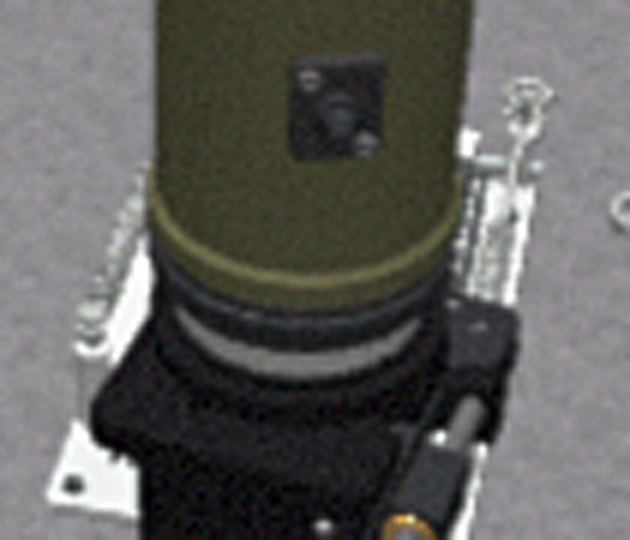

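View pics/t51.png

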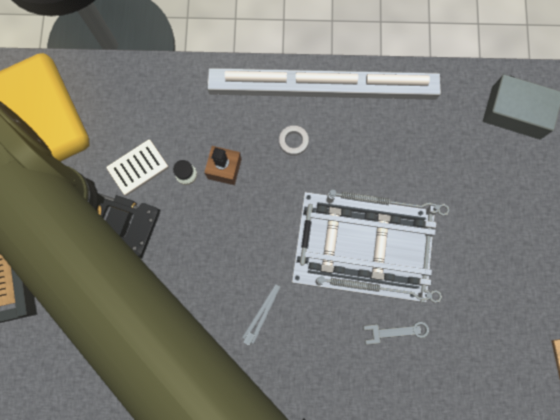

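```bash
python3 -m handwheel '[[0,0,0,0,0,0,0.4],[0,0,0,0,0,0,0.4],[0,0,0,0,0,0,0.4],[0,0,0,0,0,0,0.4]]'; python3 - <<'E'
from pol import *
t=cam('top');T=lambda u,v:(280+u/4.7,180+v/4.4)
for s_,uv in((1,(770,130)),(-1,(733,513))): print(inv(s_,atz(t,T(*uv),.065)[:2]))
print(robot.sign_off())
E
```

```text
time: 46.13
eef_pos: [0.5087, 0.3574, 0.241]
tool_rot: [[0.956, -0.293, -0.0], [-0.293, -0.956, -0.0], [-0.0, 0.0, -1.0]]
force: [-0.1, -0.3, -0.7]
gripper_width: 0.401
(array([136.8,  85.4]), np.float64(221.8), np.float64(-0.16))
(array([136.3, -86.1]), np.float64(221.3), np.float64(0.03))
the job is handed in; nothing more can be done
None
```

I finished the job and handed it in at about 46 s of robot time; the hand-in gave no verdict.

**What I did:**
- **Rods:** Only two rods were on the bench. I laid them in the slots at x = 25 and -75 mm.
- **Bail:** I swung it shut by its sleeve and pressed it down. At about 34 N it stood firm, with the sleeve top at 56.5 mm (57 mm expected), so it is closed.
- **Springs:** I stretched each spring to about 38 mm with the puller and hooked it on its post.
- **Puller:** I put it back in its block and moved the arm clear.

**Last checks:**
- **Hooks:** In the last top picture the pull rings measured (136.8, 85.4) and (136.3, -86.1) mm in the rack. Hooked springs should give (135.6, ±86), so both agree to within about 1.5 mm. The pull on the puller had dropped to zero before I lifted it off each ring.
- **Rods and puller:** The same picture shows the rods in their slots under the bail arms. The pictures show the puller standing upright in its block.
- **Bystanders:** Those in view looked unmoved. The arm hid the pin cup in that last picture, so I did not check it there; no move went near it.

Nothing failed. The one disagreement was that the side camera read about 2 mm lower in world x than the wrist and top cameras, so I relied on the wrist and top views.

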